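# Change the expired cup at the back of the reagent caddy

## Robot

A 7-joint arm with a two-finger parallel gripper is mounted at the origin on a cart in front of the work surface, level with it; the furniture and walls round the work are solid. World frame = base frame: x ahead of the robot, y to its left, z up, the work surface at z = 0. Lengths are in mm, angles in rad, forces in N, time in s.
With the tool pointing down it reaches from about 400 to 925 mm from the base axis. Payload 5.6 kg.
Tool frame: the origin (TCP) lies between the finger pads; the fingertips stand 19 mm ahead of it and the grasp point (between the pads) is the TCP; z points along the fingers, y is the direction in which the jaws open and shut (so a half turn about z gives the same grasp; the last joint's range is limited). The gripper opens to 85 mm and grips with 20 to 120 N. Pads are 22 mm wide; open, the fingers measure 114 mm over their backs; the gripper's body (76 mm by 85 mm) begins 54 mm behind the grasp point. The pads swing forward as they close: fully open they stand 13 mm farther back than shut.
Start: joints at [1.242, 0.468, -0.012, 1.603, 0.006, 1.071, -0.056], TCP at [183.21, -623.652, 250.29] pointing down, gripper open.
Joint ranges: [-2.53, 2.53], [-0.31, 2.02], [-1.57, 1.55], [0.28, 2.44], [-1.29, 4.43], [0.15, 1.84], [-2.92, 2.92]. Speed limits (rad/s): [2.57, 2.57, 3.14, 3.14, 3.14, 3.14, 3.14].

## Interface

Orientations are given as a unit quaternion [x, y, z, w].
In Python, from cell import ctrl, vision, order gives the robot as it stands. The module is installed in compiled form; this text tells all that it offers.
- The arm moves only by the tool play_rows, never from a script. Its argument "series" is a list of rows, each an object with "fingers": the opening, from 0 (shut) to 1 (fully open); "offset": the shift along the tool's x, y, z in m, a list of three; "angular": the turn, a rotation vector about the tool's x, y, z in rad, a list of three. In form: [{"fingers": fingers, "offset": [dx, dy, dz], "angular": [rx, ry, rz]}, ...]. A call has 1 to 12 rows; each row shifts and turns the commanded pose from where the row before left it, along the tool's axes as they then stand; what a row does not reach is not made up. A row lasts 1/12 s, in which the tool goes at most 41.7 mm and 7.16 degrees, less where a joint would pass 70% of its speed; a pose out of reach is approached as far as the arm can. A call with a gripper value outside its range is refused whole. The fingers move at their own pace and stop on an object; "newtons" is the grip in N (left out, the last holds). Time passes only in rows, so rows that do not move let the fingers close. It gives the time, the measured TCP pose, the force and the opening at its end, in the units of the state.
- ctrl.get_obs(): the state, without advancing time (a new reading comes with each control period).
- vision.snapshot(name): name is "scene" or "side" or "wrist"; returns a dict with "image" (420x560x3 uint8, red, green, blue), "depth" (420x560 float32, mm along the optical axis (not along the pixel's ray), 0 where there is no reading), "K" (3x3 intrinsics, pixels), "R" (3x3) and "t" (3): a world point X has camera coordinates R X + t; the wrist camera has in their place "hand_eye" (4x4, takes a point from camera to tool coordinates, whose origin is the TCP and whose axes are the flange's). Camera axes: x right, y down, z forward; pixel columns grow to the right and rows downward; lengths in mm; the calibration is good to about 2 mm. A picture is of the moment at which its call begins: read the wrist's pose just before it.
- order.job_done(): hands the job in, once; it reports no verdict.
The state is a dict: "t": time; "joint_positions": joint angles; "joint_vel": joint speeds; "joint_efforts": joint torques, N m; "tcp_pos": TCP position; "eef_rot": TCP orientation; "wrist_force": force on the tool from outside, world axes, zero at the start; "wrist_torque": the same for the moment, N m; "opening": opening from 0.0 (shut) to 1.0 (fully open).
Only numpy, scipy, OpenCV 4.12 (cv2) and the standard library are available. Lean on these libraries where they do the work, as an engineer would, in place of code of your own. Each camera call takes 0.05 s, during which the arm holds its last target.

## Task

The lidded cup at the back of the grey reagent caddy has expired; change it for the fresh cup that stands by itself on the bench. First stand the two reagent bottles that crowd it in the flat steel tray, then put the old cup into the small square box and the fresh cup in its place at the back of the caddy, and only then return each bottle to the seat of the caddy it came from. Keep bottles and cups upright throughout and leave them all standing and released.

Things in the scene. Friction and masses are not known exactly. Their poses are not given: they have to be found in the camera images.
- bottle_large_mid (a point): Larger reagent bottle: round, brown, dark cap, 116 mm high; body 56 mm across up to 78 mm above its foot, shoulder 45 mm across from 78 to 92 mm, cap 31 mm across from 92 to 115 mm. The point is on its axis half-way up, 58 mm above its foot; z along the axis. Starts in one of the caddy's two front seats. Grip it by the cap from above. About 0.16 kg.
- bottle_small_mid (a point): Smaller reagent bottle: round, white, with a cap, 98 mm high; body 48 mm across up to 67 mm above its foot, shoulder 38 mm across from 67 to 78 mm, cap 27 mm across from 78 to 98 mm. The point is on its axis half-way up, 49 mm above its foot; z along the axis. Starts in the other front seat. Grip it by the cap from above. About 0.11 kg.
- cup_old_mid (a point): Expired cup: white specimen cup with screw lid, 64 mm high; body 58 mm across up to 50 mm above its foot, lid 64 mm across from 50 to 64 mm. The point is on its axis half-way up, 32 mm above its foot; z along the axis. Starts in the caddy's back seat; gripper fingers have room only left and right of it (caddy's y), once both bottles are gone. About 0.07 kg.
- cup_new_mid (a point): Fresh cup: same kind and size as the expired one (64 mm high, lid 64 mm across from 50 to 64 mm above its foot), standing by itself on the bench. The point is on its axis half-way up, 32 mm above its foot; z along the axis. About 0.07 kg.
- caddy_back (a point): Centre of the back seat (82 mm across inside) of the reagent caddy, a fixed grey three-lobed tray, on its floor, 5 mm above the bench. x points to the raised back, y to the caddy's left, z up. The front seats (72 mm across inside, same floor) are centred at x -22, y +65 and -65 mm from here. The wall is 26 mm high above the bench, 70 mm behind the back seat.
- steel_tray: The flat steel tray for parking the two bottles, fixed: 170 mm long (its x) by 105 mm wide (its y) outside, 14 mm high, walls and floor 3 mm. Origin at the centre of its underside, on the bench, z up. Two bottles stand in it side by side along its x, for instance at x = +38 and -38 mm.
- discard_box: The small square grey box for the expired cup, fixed: 100 x 100 mm outside, 30 mm high, open at the top, walls and floor 3 mm. Origin at the centre of its underside, on the bench, z up.
Mind the look-alikes: they are no part of the job. Leave any green look-alike of the part that bears cup_old_mid alone.

How it is judged:
By the outcome, as a careful person would: the job done as asked, in the order asked, and still so for the second after the job is handed in, with the robot touching nothing.
It also fails if it takes over 118 s, if anything falls off the work surface, if the arm or the gripper's body presses on something with over 40 N, if the wrist force passes 120 N, or if a joint passes its speed limit or range.

## Working session

There is one attempt and no reset: what is moved stays moved. The work goes in short steps, Python scripts to look and compute and a tool call to move; the robot and the scene stay as the last step left them, time stands still between calls to the robot, and variables do not carry over. Pictures are saved under pics/ and viewed, and the job is handed in when it is done.

Besides the shell and the picture viewer there is one more tool, called as a command line: name --argument value ..., lists and objects as JSON in quotes. play_rows: Moves the arm, as the interface text tells. Its arguments: {"type":"object","properties":{"series":{"type":"array"},"newtons":{"type":"number"}},"required":["series"]}

```bash
mkdir -p pics; cat > h.py <<'E'
import numpy as np, cv2, os
from cell import ctrl, vision, order
def save(n,im): cv2.imwrite('pics/'+n+'.png',cv2.cvtColor(im,cv2.COLOR_RGB2BGR))
E
python3 - <<'E'
from h import *
import pickle
for n in ['scene','side','wrist']:
    o=ctrl.get_obs(); s=vision.snapshot(n); s['obs']=o; save(n+'0',s['image']); pickle.dump(s,open(n+'0.pkl','wb'))
    print(n,s['K'].tolist(),{k:np.round(s[k],3).tolist() for k in ('R','t','hand_eye') if k in s})
print(o)
E
```

```text
scene [[466.5711002737415, 0.0, 270.94541551729765], [0.0, 466.5711002737415, 209.76059782964404], [0.0, 0.0, 1.0]] {'R': [[-0.759, -0.651, -0.009], [-0.465, 0.551, -0.693], [0.456, -0.522, -0.721]], 't': [379.863, 338.536, 853.292]}
side [[450.2071967466985, 0.0, 282.9870691405558], [0.0, 450.2071967466985, 208.75110233701346], [0.0, 0.0, 1.0]] {'R': [[0.981, -0.193, 0.026], [-0.07, -0.478, -0.875], [0.181, 0.857, -0.483]], 't': [-518.5, 72.547, 1037.058]}
wrist [[355.2940281603834, 0.0, 275.4781117930664], [0.0, 355.2940281603834, 205.6611048745244], [0.0, 0.0, 1.0]] {'hand_eye': [[-0.0, -0.962, -0.273, 68.878], [1.0, 0.0, -0.002, -0.059], [0.002, -0.273, 0.962, -123.376], [0.0, 0.0, 0.0, 1.0]]}
{'t': 0.1, 'joint_positions': array([ 1.24197935,  0.46832159, -0.01164658,  1.60354282,  0.00599107,
        1.07141927, -0.05630372]), 'joint_vel': array([ 1.10346010e-03, -1.38685127e-04, -9.53641210e-05, -2.45164774e-03,
        1.37336526e-03,  2.40157660e-04,  4.32451868e-04]), 'joint_efforts': array([ 1.82633648e-03, -5.33516979e+01,  2.19513959e-02, -2.51966161e+01,
        1.15250278e-02,  4.29457985e-03, -4.84518537e-06]), 'tcp_pos': array([ 183.09081305, -623.17464602,  249.40783826]), 'eef_rot': array([ 9.89807982e-01,  1.42406014e-01, -1.62699517e-04, -8.11927972e-04]), 'wrist_force': array([-0.51483291, -0.02301092, -0.6080028 ]), 'wrist_torque': array([ 0.00328977,  0.03659943, -0.00415991]), 'opening': 1.0018070487957804}
```

View pics/scene0.png

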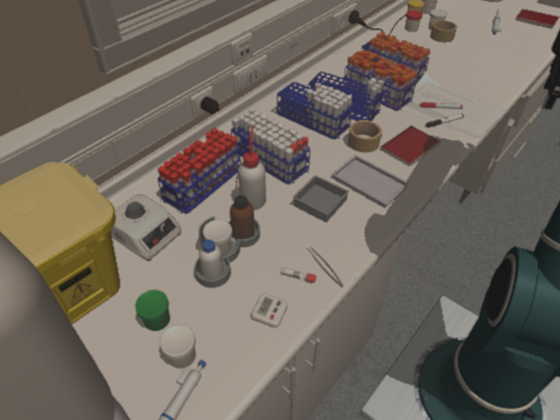

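View pics/side0.png

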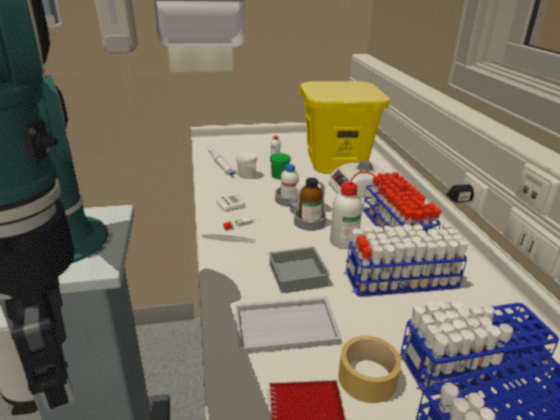

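View pics/wrist0.png

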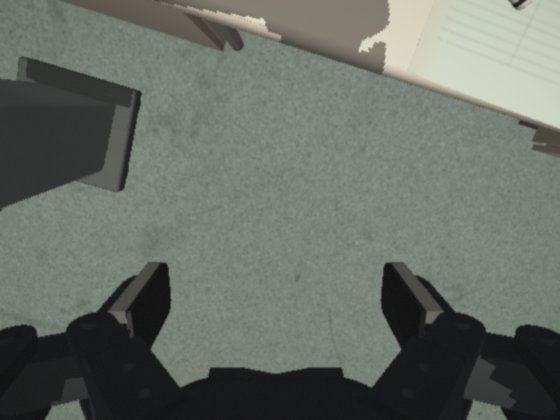

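```bash
cat >> h.py <<'E'
def cloud(s):
    d=s['depth'].astype(float); v,u=np.mgrid[:420,:560]; K=s['K']
    P=np.stack([(u-K[0,2])/K[0,0]*d,(v-K[1,2])/K[1,1]*d,d],-1)
    if 'R' in s: W=(P-s['t'])@s['R']
    else:
        from scipy.spatial.transform import Rotation as Ro
        H=s['hand_eye']; o=s['obs']; T=P@H[:3,:3].T+H[:3,3]; W=T@Ro.from_quat(o['eef_rot']).as_matrix().T+o['tcp_pos']
    W[d==0]=np.nan
    return W
def rayz(s,u,v,z):
    K=s['K']; r=np.stack([(np.asarray(u,float)-K[0,2])/K[0,0],(np.asarray(v,float)-K[1,2])/K[1,1],np.ones(np.shape(u))],-1)
    if 'R' in s: C=-s['R'].T@s['t']; D=r@s['R']
    else:
        from scipy.spatial.transform import Rotation as Ro
        H=s['hand_eye']; o=s['obs']; M=Ro.from_quat(o['eef_rot']).as_matrix()
        C=M@H[:3,3]+o['tcp_pos']; D=r@(M@H[:3,:3]).T
    k=(z-C[2])/D[...,2]
    return C+D*k[...,None]
E
python3 - <<'E'
from h import *
import pickle
a=pickle.load(open('scene0.pkl','rb')); b=pickle.load(open('side0.pkl','rb'))
c1=cv2.resize(a['image'][170:380,100:380],None,fx=2.8,fy=2.8,interpolation=cv2.INTER_CUBIC); save('c1',c1)
c2=cv2.resize(b['image'][130:350,190:400],None,fx=2.7,fy=2.7,interpolation=cv2.INTER_CUBIC); save('c2',c2)
A=cloud(a);B=cloud(b)
for n,(u,v) in dict(brown=(241,203),blue=(208,245),old=(216,228),new=(178,338),green=(153,300),box=(320,200),tray=(370,182),bench=(230,330)).items(): print(n,np.round(A[v,u]))
for n,(u,v) in dict(brown=(311,183),blue=(290,169),new=(246,157),green=(280,158),box=(298,270),tray=(288,325),bench=(230,280)).items(): print(n,np.round(B[v,u]))
E
```

```text
brown [586.   1. 118.]
blue [565. 125. 103.]
old [612.  60.  67.]
new [473. 297.  64.]
green [574. 273.  62.]
box [ 519. -215.    6.]
tray [ 457. -355.    6.]
bench [440. 199.  -1.]
brown [589. -20. 116.]
blue [567. 111.  97.]
new [471. 287.  64.]
green [569. 263.  65.]
box [ 522. -201.    2.]
tray [ 467. -362.    4.]
bench [ 376. -210.   -0.]
```

View pics/c1.png

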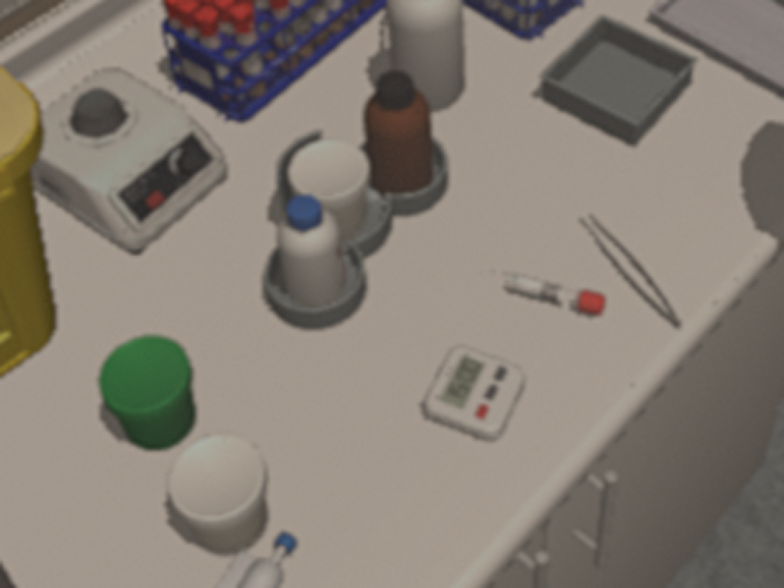

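View pics/c2.png

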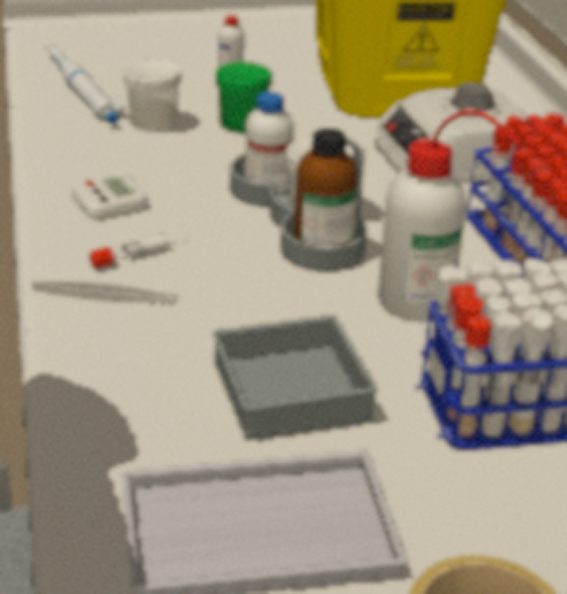

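```bash
cat > m.py <<'E'
from h import *
import pickle
S={n:pickle.load(open(n+'0.pkl','rb')) for n in('scene','side')}
for n,s in S.items():
    W=cloud(s); hsv=cv2.cvtColor(s['image'],cv2.COLOR_RGB2HSV)
    def fit(name,c,r,z0,z1,ztop,rad):
        m=(np.hypot(W[...,0]-c[0],W[...,1]-c[1])<r)&(W[...,2]>z0)&(W[...,2]<z1)
        p=W[m]; 
        if len(p)<10: print(n,name,len(p));return
        # algebraic mean of extents + min enclosing circle of upper face
        (cx,cy),R=cv2.minEnclosingCircle(p[:,:2].astype(np.float32))
        from scipy.optimize import least_squares
        # visible hull points from ray at ztop : contour of mask
        print(n,name,len(p),'mean',p.mean(0).round(1),'enc',round(cx,1),round(cy,1),round(R,1),'z',p[:,2].max().round(1))
    fit('large',(588,-10),25,105,125,116,15.5)
    fit('small',(566,116),22,88,108,98,13.5)
    fit('old',(620,50),60,58,75,64,32)
    fit('new',(472,290),50,58,75,64,32)
    fit('green',(572,268),50,58,75,64,32)
    def rect(name,c,r,z0,z1):
        m=(np.hypot(W[...,0]-c[0],W[...,1]-c[1])<r)&(W[...,2]>z0)&(W[...,2]<z1)
        m=cv2.morphologyEx(m.astype(np.uint8),cv2.MORPH_OPEN,np.ones((1,1),np.uint8))
        k,l,st,_=cv2.connectedComponentsWithStats(m,connectivity=8)
        j=1+np.argmax(st[1:,4]); p=W[l==j][:,:2].astype(np.float32)
        print(n,name,len(p),cv2.minAreaRect(p))
    rect('box',(520,-210),75,15,40)
    rect('tray',(462,-358),115,6,22)
E
python3 m.py
```

```text
scene large 160 mean [591.2  -2.1 117.2] enc 594.7 -3.8 16.5 z 123.7
scene small 148 mean [566.1 124.4 100.4] enc 568.6 123.0 15.0 z 106.7
scene old 689 mean [606.9  61.1  67.5] enc 603.9 54.9 51.0 z 74.9
scene new 886 mean [471.6 301.8  63.1] enc 472.4 300.1 33.2 z 68.3
scene green 751 mean [570.5 281.7  63.1] enc 571.8 281.6 33.0 z 68.7
scene box 600 ((516.9751586914062, -212.59051513671875), (104.71549987792969, 107.11883544921875), 5.053348064422607)
scene tray 595 ((464.654052734375, -357.31683349609375), (113.86067962646484, 180.71510314941406), 87.7033462524414)
side large 125 mean [590.9 -13.4 116.1] enc 593.2 -7.9 17.0 z 122.5
side small 81 mean [565.7 114.2  98.7] enc 566.3 116.1 15.1 z 106.0
side old 115 mean [606.5  65.   67.2] enc 609.2 59.8 38.2 z 72.2
side new 179 mean [470.2 294.   63.3] enc 470.7 296.3 35.5 z 67.3
side green 174 mean [569.4 274.1  63.3] enc 569.1 276.9 35.7 z 66.9
side box 898 ((516.38037109375, -214.47601318359375), (103.82220458984375, 107.66726684570312), 3.6731014251708984)
side tray 1255 ((461.43115234375, -360.41278076171875), (113.00987243652344, 174.73504638671875), 87.89834594726562)
```

Candidates: in scene the old cup is white in the caddy (217,231). The fresh cup is the lone white one (178,345). The green look-alike (153,308) is to be left. The large bottle is the brown one (241,215), not the red-capped wash bottle (252,180). The small bottle is white with a blue cap (208,255), not the white/red one at side (275,145). The crops confirm this. Next I fly to above the caddy.

play_rows --series '[{"fingers":1,"offset":[0.0284,-0.0271,-0.001],"angular":[0,0,0]},{"fingers":1,"offset":[0.0284,-0.0271,-0.001],"angular":[0,0,0]},{"fingers":1,"offset":[0.0284,-0.0271,-0.001],"angular":[0,0,0]},{"fingers":1,"offset":[0.0284,-0.0271,-0.001],"angular":[0,0,0]},{"fingers":1,"offset":[0.0284,-0.0271,-0.001],"angular":[0,0,0]},{"fingers":1,"offset":[0.0284,-0.0271,-0.001],"angular":[0,0,0]},{"fingers":1,"offset":[0.0284,-0.0271,-0.001],"angular":[0,0,0]},{"fingers":1,"offset":[0.0284,-0.0271,-0.001],"angular":[0,0,0]},{"fingers":1,"offset":[0.0284,-0.0271,-0.001],"angular":[0,0,0]},{"fingers":1,"offset":[0.0284,-0.0271,-0.001],"angular":[0,0,0]}]' --newtons 40

```text
t: 0.98
tcp_pos: [379.8, -281.8, 260.4]
eef_rot: [0.99, 0.142, -0.0, 0.0]
wrist_force: [0.1, -0.2, 0.0]
opening: 1.004
```

```bash
cat > look.py <<'E'
from h import *
import pickle,sys
n=sys.argv[2] if len(sys.argv)>2 else 'wrist'
o=ctrl.get_obs(); s=vision.snapshot(n); s['obs']=o; save(sys.argv[1],s['image']); pickle.dump(s,open(sys.argv[1]+'.pkl','wb'))
q=o['eef_rot']; print(o['t'],o['tcp_pos'].round(1),q.round(4),'theta',round(float(2*np.arctan2(q[1],q[0])),4),o['wrist_force'].round(1),round(o['opening'],3))
E
cat > go.py <<'E'
# usage: go.py x y z : tool-frame displacement (m) to target world mm
from h import *
import sys
from scipy.spatial.transform import Rotation as Ro
o=ctrl.get_obs(); M=Ro.from_quat(o['eef_rot']).as_matrix()
d=M.T@(np.array([float(a) for a in sys.argv[1:4]])-o['tcp_pos'])/1000
q=o['eef_rot']
print('from',o['tcp_pos'].round(1),'th',round(float(2*np.arctan2(q[1],q[0])),4),'tool disp',d.round(4),'len',np.linalg.norm(d).round(3),'vel',np.abs(o['joint_vel']).max().round(3))
E
python3 look.py w1
```

```text
0.9833 [ 379.8 -281.8  260.4] [ 9.898e-01  1.423e-01 -0.000e+00  1.000e-04] theta 0.2855 [ 0.1 -0.2  0. ] 1.004
```

View pics/w1.png

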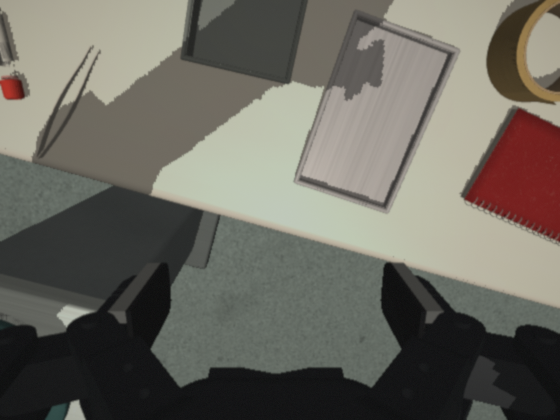

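The wrist view shows the tray with corners at about (360,12), (458,48), (388,212) and (295,181), and the box's lower edge at (183,57)–(290,82).

```bash
python3 - <<'E'
from h import *
import pickle
s=pickle.load(open('w1.pkl','rb'))
p=rayz(s,[360,458,388,295],[11,48,212,182],14.); print(p.round(1)[:,:2],p.mean(0).round(1)); d=(p[0]+p[1]-p[2]-p[3])/2; print(np.arctan2(d[1],d[0]),np.linalg.norm(d))
p=rayz(s,[183,290],[57,82],30.);d=p[1]-p[0];print(p.round(1),np.arctan2(d[1],d[0]))
for n in('scene0','side0'):
    W=cloud(pickle.load(open(n+'.pkl','rb')))
    m=(W[...,2]>125)&(W[...,0]>450)&(W[...,0]<760)&(abs(W[...,1])<250)&(W[...,2]<300)
    q=W[m]; sel=q[(abs(q[:,1]+80)<60)&(q[:,0]<720)]
    print(len(sel),sel.min(0).round(),sel.max(0).round(),np.median(sel,0).round())
E
python3 go.py 575 57 270
```

```text
[[ 549.1 -313.7]
 [ 545.4 -414.9]
 [ 372.7 -410.4]
 [ 375.9 -303.7]] [ 460.8 -360.7   14. ]
-0.042032067100286 173.0878097790155
[[ 462.5 -167.5   30. ]
 [ 469.4 -268.9   30. ]] -1.5025363486319612
294 [ 632. -138.  125.] [680. -84. 197.] [ 651. -101.  150.]
314 [ 632. -139.  125.] [675. -90. 195.] [ 650. -118.  147.]
from [ 384.2 -274.3  260.7] th 0.2958 tool disp [ 0.2791 -0.2613 -0.0077] len 0.382 vel 0.187
```

play_rows --series '[{"fingers":1,"offset":[0.031,-0.029,-0.001],"angular":[0,0,0]},{"fingers":1,"offset":[0.031,-0.029,-0.001],"angular":[0,0,0]},{"fingers":1,"offset":[0.031,-0.029,-0.001],"angular":[0,0,0]},{"fingers":1,"offset":[0.031,-0.029,-0.001],"angular":[0,0,0]},{"fingers":1,"offset":[0.031,-0.029,-0.001],"angular":[0,0,0]},{"fingers":1,"offset":[0.031,-0.029,-0.001],"angular":[0,0,0]},{"fingers":1,"offset":[0.031,-0.029,-0.001],"angular":[0,0,0]},{"fingers":1,"offset":[0.031,-0.029,-0.001],"angular":[0,0,0]},{"fingers":1,"offset":[0.031,-0.029,-0.001],"angular":[0,0,0]},{"fingers":1,"offset":[0,0,0],"angular":[0,0,0.08]},{"fingers":1,"offset":[0,0,0],"angular":[0,0,0]}]'

```text
t: 1.95
tcp_pos: [570.2, 42.1, 268.5]
eef_rot: [0.995, 0.104, -0.0, -0.001]
wrist_force: [0.2, -0.3, 0.2]
opening: 0.999
```

```bash
python3 look.py w2
```

```text
1.95 [570.2  42.1 268.5] [ 9.946e-01  1.042e-01 -4.000e-04 -6.000e-04] theta 0.2087 [ 0.2 -0.3  0.2] 0.999
```

View pics/w2.png

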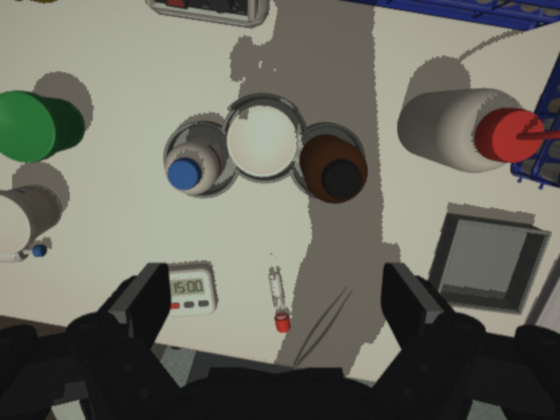

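The view shows the blue cap (185,173), black cap (342,178), old cup lid (263,141) and box (490,260). The caddy ring surrounds the bottles. Next I fit the circles.

```bash
python3 - <<'E'
from h import *
import pickle
s=pickle.load(open('w2.pkl','rb')); im=s['image']; hsv=cv2.cvtColor(im,cv2.COLOR_RGB2HSV)
def fit(name,mask,seed,z):
    k,l=cv2.connectedComponents(mask.astype(np.uint8)); m=(l==l[seed[1],seed[0]]).astype(np.uint8)
    c=max(cv2.findContours(m,cv2.RETR_EXTERNAL,cv2.CHAIN_APPROX_NONE)[0],key=len)
    c=cv2.convexHull(c); (u,v),ax,an=cv2.fitEllipse(c)
    w=rayz(s,u,v,z); e=rayz(s,u+ax[0]/2,v,z); print(name,'px',round(u,1),round(v,1),np.round(ax,1),'world',w.round(1),'r',np.linalg.norm(e-w).round(1))
for t in (60,): print(hsv[173,185],hsv[178,342],hsv[141,263],hsv[150,325],hsv[120,330])
fit('blue',(hsv[...,0]>95)&(hsv[...,0]<125)&(hsv[...,1]>150),(185,173),103.)
fit('black',(hsv[...,2]<45),(342,178),121.)
fit('old',(hsv[...,2]>175)&(hsv[...,1]<60),(263,141),69.)
q=rayz(s,[454,548,518,432],[206,226,311,283],30.);print(q.round(1),q.mean(0))
W=cloud(s)
for n,(u,v) in dict(blue=(185,173),black=(342,178),old=(263,141)).items(): print(n,W[v,u].round(1))
c=cv2.resize(im[80:220,150:390],None,fx=3.3,fy=3.3,interpolation=cv2.INTER_CUBIC); save('c3',c)
E
```

```text
[107 158 131] [165  20  26] [ 49  19 186] [ 12 160  51] [ 23  32 105]
blue px 183.6 173.6 [28.7 29.5] world [568.3 120.  103. ] r 11.9
black px 330.6 168.7 [59.5 70.9] world [599.9   5.9 121. ] r 22.9
old px 261.6 141.0 [67.5 68.3] world [604.1  63.1  69. ] r 30.3
[[ 575.7 -148.5   30. ]
 [ 575.4 -254.6   30. ]
 [ 471.4 -263.5   30. ]
 [ 484.8 -155.1   30. ]] [ 526.83146193 -205.41433568   30.        ]
blue [569.  119.1 102.7]
black [594.6  -4.7 120.4]
old [604.2  61.9  67.4]
```

View pics/c3.png

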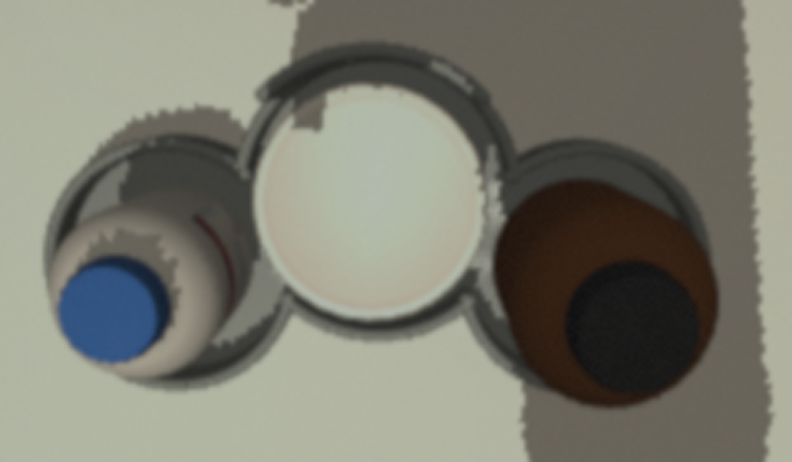

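```bash
python3 - <<'E'
from h import *
import pickle
s=pickle.load(open('w2.pkl','rb'))
print(rayz(s,341.5,178.8,121.))
E
python3 go.py 594 -6 170
```

```text
[593.98559036  -4.33312668 121.        ]
from [569.7  39.8 268.4] th 0.2087 tool disp [0.0144 0.0499 0.0984] len 0.111 vel 0.038
```

play_rows --series '[{"fingers":1,"offset":[0.0048,0.0163,0.02],"angular":[0,0,0]},{"fingers":1,"offset":[0.0048,0.0163,0.02],"angular":[0,0,0]},{"fingers":1,"offset":[0.0048,0.0163,0.02],"angular":[0,0,0]},{"fingers":1,"offset":[0,0,0.03],"angular":[0,0,0]},{"fingers":1,"offset":[0,0,0.01],"angular":[0,0,0]},{"fingers":1,"offset":[0,0,0],"angular":[0,0,0]}]'

```text
t: 2.5
tcp_pos: [591.3, -7.3, 166.2]
eef_rot: [0.995, 0.102, -0.003, -0.0]
wrist_force: [-0.2, 0.5, 0.4]
opening: 0.999
```

```bash
python3 look.py w3; python3 go.py 594 -5 117
```

```text
2.5 [591.3  -7.3 166.2] [ 9.948e-01  1.022e-01 -3.300e-03 -2.000e-04] theta 0.2048 [-0.2  0.5  0.4] 0.999
from [592.7  -6.4 168.3] th 0.2057 tool disp [ 0.0017 -0.001   0.0513] len 0.051 vel 0.038
```

View pics/w3.png

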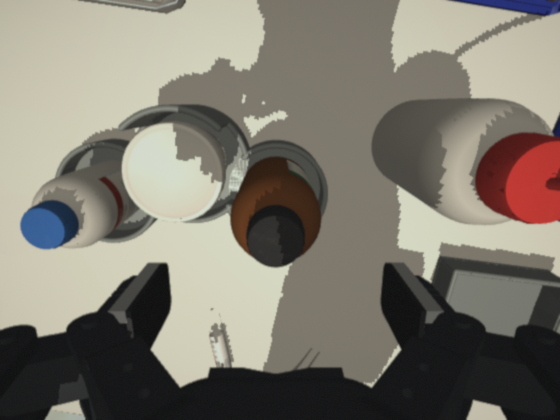

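The cap at (275,236) is centred between the pads (275). Next I descend and grip.

```bash
python3 - <<'E'
from h import *
import pickle
s=pickle.load(open('w3.pkl','rb'))
print(rayz(s,275.5,236,121.))
E
```

```text
[595.95855444  -5.92187298 121.        ]
```

play_rows --series '[{"fingers":1,"offset":[0.0007,0,0.02],"angular":[0,0,0]},{"fingers":1,"offset":[0,0,0.02],"angular":[0,0,0]},{"fingers":1,"offset":[0,0,0.0115],"angular":[0,0,0]},{"fingers":0.6,"offset":[0,0,0],"angular":[0,0,0]},{"fingers":0.3,"offset":[0,0,0],"angular":[0,0,0]},{"fingers":0,"offset":[0,0,0],"angular":[0,0,0]},{"fingers":0,"offset":[0,0,0],"angular":[0,0,0]},{"fingers":0,"offset":[0,0,0],"angular":[0,0,0]},{"fingers":0,"offset":[0,0,0],"angular":[0,0,0]}]' --newtons 40

```text
t: 3.3
tcp_pos: [595.6, -5.6, 119.1]
eef_rot: [0.995, 0.103, 0.001, 0.0]
wrist_force: [-0.3, -0.3, 5.8]
opening: 0.349
```

play_rows --series '[{"fingers":0,"offset":[0,0,-0.02],"angular":[0,0,0]},{"fingers":0,"offset":[0,0,-0.025],"angular":[0,0,0]},{"fingers":0,"offset":[0,0,-0.025],"angular":[0,0,0]},{"fingers":0,"offset":[0,0,0],"angular":[0,0,0]}]'

```text
t: 3.63
tcp_pos: [597.3, -5.1, 192.5]
eef_rot: [0.995, 0.103, 0.004, 0.0]
wrist_force: [1.5, 1.0, -1.1]
opening: 0.35
```

```bash
python3 go.py 499 -362 187; python3 look.py w4; python3 look.py s4 side
```

```text
from [597.3  -5.1 192.5] th 0.2058 tool disp [-0.1692  0.3293  0.0047] len 0.37 vel 0.066
3.6333 [597.3  -5.1 192.5] [9.947e-01 1.027e-01 4.100e-03 4.000e-04] theta 0.2058 [ 1.5  1.  -1.1] 0.35
3.6833 [596.1  -5.3 190.2] [9.947e-01 1.026e-01 2.600e-03 3.000e-04] theta 0.2056 [-0.3  1.  -2.6] 0.354
```

View pics/w4.png

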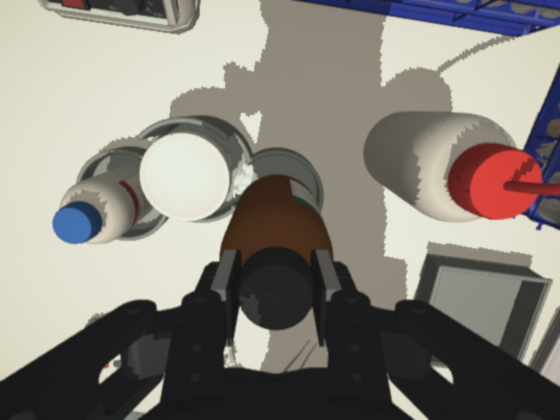

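View pics/s4.png

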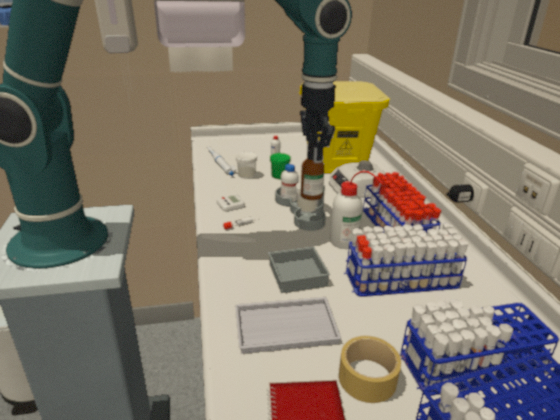

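play_rows --series '[{"fingers":0,"offset":[-0.02,0.015,0],"angular":[0,0,0]},{"fingers":0,"offset":[-0.03,0.025,0],"angular":[0,0,0]},{"fingers":0,"offset":[-0.03,0.025,0],"angular":[0,0,0]},{"fingers":0,"offset":[-0.03,0.025,0],"angular":[0,0,0]},{"fingers":0,"offset":[-0.01,0.036,0],"angular":[0,0,0]},{"fingers":0,"offset":[-0.01,0.036,0],"angular":[0,0,0]},{"fingers":0,"offset":[-0.01,0.036,0],"angular":[0,0,0]},{"fingers":0,"offset":[-0.01,0.036,0],"angular":[0,0,0]},{"fingers":0,"offset":[-0.01,0.036,0],"angular":[0,0,0]},{"fingers":0,"offset":[-0.005,0.036,0],"angular":[0,0,0]},{"fingers":0,"offset":[-0.003,0.022,0.02],"angular":[0,0,0]},{"fingers":0,"offset":[0,0,0],"angular":[0,0,0]}]'

```text
t: 4.73
tcp_pos: [492.9, -366.6, 162.6]
eef_rot: [0.995, 0.099, -0.003, -0.001]
wrist_force: [-1.3, -0.4, -2.3]
opening: 0.35
```

```bash
python3 look.py w5; python3 go.py 499 -362 118; python3 look.py s5 side
```

```text
4.7333 [ 492.9 -366.6  162.6] [ 9.951e-01  9.860e-02 -3.200e-03 -6.000e-04] theta 0.1975 [-1.3 -0.4 -2.3] 0.35
from [ 493.8 -363.1  163.5] th 0.2004 tool disp [0.0056 0.0002 0.0454] len 0.046 vel 0.059
4.7833 [ 493.8 -363.1  163.5] [ 0.995   0.1    -0.003  -0.0017] theta 0.2004 [ 0.3  1.1 -1.7] 0.351
```

View pics/w5.png

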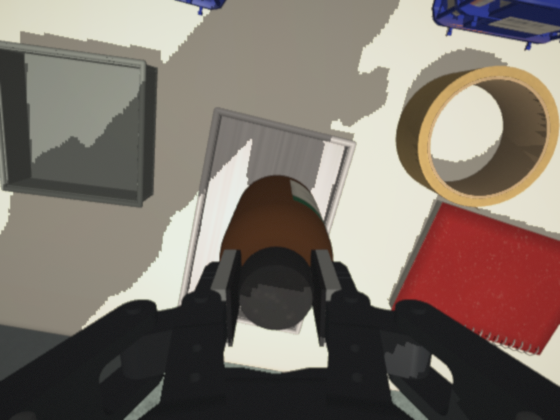

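View pics/s5.png

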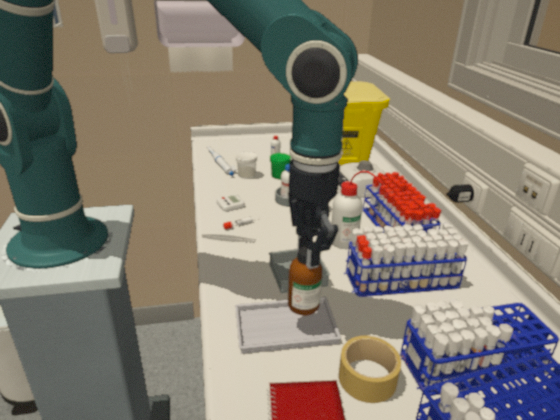

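play_rows --series '[{"fingers":0,"offset":[0.004,0,0.012],"angular":[0,0,0]},{"fingers":0,"offset":[0,0,0.016],"angular":[0,0,0]},{"fingers":0,"offset":[0,0,0.01],"angular":[0,0,0]},{"fingers":0,"offset":[0,0,0.006],"angular":[0,0,0]},{"fingers":0,"offset":[0,0,0.003],"angular":[0,0,0]},{"fingers":0,"offset":[0,0,0],"angular":[0,0,0]},{"fingers":0,"offset":[0,0,0],"angular":[0,0,0]}]'

```text
t: 5.42
tcp_pos: [501.4, -359.9, 121.0]
eef_rot: [0.995, 0.103, 0.0, 0.0]
wrist_force: [-0.1, 1.0, -0.9]
opening: 0.352
```

play_rows --series '[{"fingers":0,"offset":[0,0,0.003],"angular":[0,0,0]},{"fingers":0,"offset":[0,0,0.001],"angular":[0,0,0]},{"fingers":0,"offset":[0,0,0],"angular":[0,0,0]},{"fingers":0,"offset":[0,0,0],"angular":[0,0,0]}]'

```text
t: 5.75
tcp_pos: [501.4, -360.4, 117.2]
eef_rot: [0.995, 0.103, 0.0, 0.0]
wrist_force: [0.7, -0.3, 0.8]
opening: 0.35
```

play_rows --series '[{"fingers":0,"offset":[0,0,0.001],"angular":[0,0,0]},{"fingers":0,"offset":[0,0,0],"angular":[0,0,0]},{"fingers":0.5,"offset":[0,0,0],"angular":[0,0,0]},{"fingers":1,"offset":[0,0,0],"angular":[0,0,0]},{"fingers":1,"offset":[0,0,0],"angular":[0,0,0]},{"fingers":1,"offset":[0,0,0],"angular":[0,0,0]},{"fingers":1,"offset":[0,0,-0.02],"angular":[0,0,0]},{"fingers":1,"offset":[0,0,-0.035],"angular":[0,0,0]},{"fingers":1,"offset":[0,0,-0.035],"angular":[0,0,0]},{"fingers":1,"offset":[0,0,-0.02],"angular":[0,0,0]},{"fingers":1,"offset":[0,0,0],"angular":[0,0,0]}]'

```text
t: 6.67
tcp_pos: [503.6, -361.4, 231.1]
eef_rot: [0.995, 0.103, 0.004, 0.003]
wrist_force: [1.6, -0.4, 0.1]
opening: 1.003
```

```bash
python3 look.py w6; python3 go.py 568 119.5 225
```

```text
6.6667 [ 503.6 -361.4  231.1] [0.9947 0.1027 0.0035 0.0031] theta 0.2057 [ 1.6 -0.4  0.1] 1.003
from [ 502.4 -360.8  228.4] th 0.2057 tool disp [ 0.1623 -0.4568  0.0021] len 0.485 vel 0.052
```

View pics/w6.png

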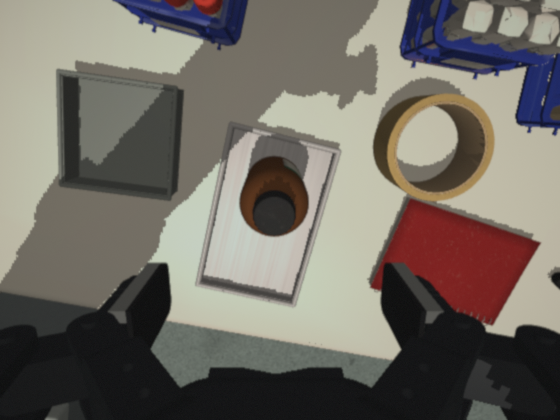

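The large bottle stands in the tray, cap at (273,213). Next is the small bottle.

play_rows --series '[{"fingers":1,"offset":[0.0136,-0.038,0],"angular":[0,0,0]},{"fingers":1,"offset":[0.0136,-0.038,0],"angular":[0,0,0]},{"fingers":1,"offset":[0.0136,-0.038,0],"angular":[0,0,0]},{"fingers":1,"offset":[0.0136,-0.038,0],"angular":[0,0,0]},{"fingers":1,"offset":[0.0136,-0.038,0],"angular":[0,0,0]},{"fingers":1,"offset":[0.0136,-0.038,0],"angular":[0,0,0]},{"fingers":1,"offset":[0.0136,-0.038,0],"angular":[0,0,0]},{"fingers":1,"offset":[0.0136,-0.038,0],"angular":[0,0,0]},{"fingers":1,"offset":[0.0136,-0.038,0],"angular":[0,0,0]},{"fingers":1,"offset":[0.0136,-0.038,0],"angular":[0,0,0]},{"fingers":1,"offset":[0.0136,-0.038,0],"angular":[0,0,0]},{"fingers":1,"offset":[0.0136,-0.038,0],"angular":[0,0,0]}]'

```text
t: 7.72
tcp_pos: [566.8, 121.3, 224.2]
eef_rot: [0.995, 0.103, -0.001, 0.0]
wrist_force: [0.8, -0.2, 0.2]
opening: 1.002
```

play_rows --series '[{"fingers":1,"offset":[0,0,0.03],"angular":[0,0,0]},{"fingers":1,"offset":[0,0,0.03],"angular":[0,0,0]},{"fingers":1,"offset":[0,0,0.0],"angular":[0,0,0]},{"fingers":1,"offset":[0,0,0],"angular":[0,0,0]}]'

```text
t: 8.05
tcp_pos: [565.9, 119.1, 163.3]
eef_rot: [0.995, 0.103, -0.003, 0.0]
wrist_force: [-0.6, -0.1, -0.1]
opening: 0.998
```

```bash
python3 look.py w7; python3 go.py 568 119.5 103
cat > cap.py <<'E'
from h import *
import pickle,sys
s=pickle.load(open(sys.argv[1]+'.pkl','rb')); hsv=cv2.cvtColor(s['image'],cv2.COLOR_RGB2HSV)
m=((hsv[...,0]>95)&(hsv[...,0]<125)&(hsv[...,1]>140)).astype(np.uint8)
m[:100]=0
c=max(cv2.findContours(m,cv2.RETR_EXTERNAL,cv2.CHAIN_APPROX_NONE)[0],key=cv2.contourArea)
e=cv2.fitEllipse(cv2.convexHull(c)); print(e, rayz(s,e[0][0],e[0][1],float(sys.argv[2])).round(1))
E
python3 cap.py w7 103
```

```text
8.05 [565.9 119.1 163.3] [ 9.947e-01  1.028e-01 -2.900e-03  2.000e-04] theta 0.2059 [-0.6 -0.1 -0.1] 0.998
from [567.3 119.3 165.2] th 0.2052 tool disp [ 0.0008 -0.0001  0.0622] len 0.062 vel 0.034
((273.3032531738281, 227.7957305908203), (44.87074279785156, 46.7280387878418), 0.4473734498023987) [569.4 121.5 103. ]
```

View pics/w7.png

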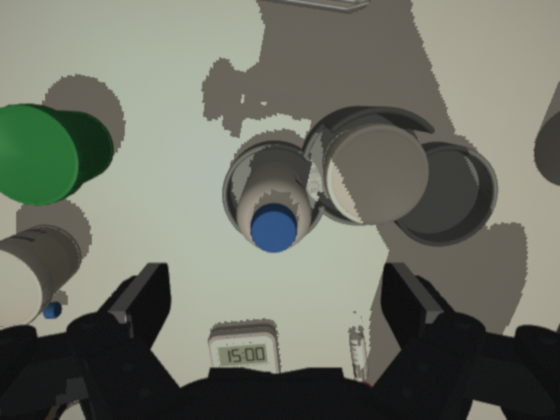

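play_rows --series '[{"fingers":1,"offset":[0.001,-0.001,0.025],"angular":[0,0,0]},{"fingers":1,"offset":[0,0,0.025],"angular":[0,0,0]},{"fingers":1,"offset":[0,0,0.011],"angular":[0,0,0]},{"fingers":0.8,"offset":[0,0,0],"angular":[0,0,0]},{"fingers":0.6,"offset":[0,0,0],"angular":[0,0,0]}]'

```text
t: 8.52
tcp_pos: [569.0, 120.7, 105.6]
eef_rot: [0.995, 0.102, 0.0, -0.0]
wrist_force: [-0.5, 0.2, 1.2]
opening: 0.749
```

play_rows --series '[{"fingers":0.4,"offset":[0,0,0.0015],"angular":[0,0,0]},{"fingers":0,"offset":[0,0,0],"angular":[0,0,0]},{"fingers":0,"offset":[0,0,0],"angular":[0,0,0]},{"fingers":0,"offset":[0,0,0],"angular":[0,0,0]},{"fingers":0,"offset":[0,0,0],"angular":[0,0,0]},{"fingers":0,"offset":[0,0,0],"angular":[0,0,0]}]'

```text
t: 9.02
tcp_pos: [569.2, 121.1, 104.5]
eef_rot: [0.995, 0.103, 0.001, 0.0]
wrist_force: [-0.7, -1.2, 7.1]
opening: 0.299
```

play_rows --series '[{"fingers":0,"offset":[0,0,-0.02],"angular":[0,0,0]},{"fingers":0,"offset":[0,0,-0.03],"angular":[0,0,0]},{"fingers":0,"offset":[0,0,-0.035],"angular":[0,0,0]},{"fingers":0,"offset":[0,0,-0.035],"angular":[0,0,0]},{"fingers":0,"offset":[0,0,-0.015],"angular":[0,0,0]},{"fingers":0,"offset":[0,0,0],"angular":[0,0,0]}]'

```text
t: 9.52
tcp_pos: [570.6, 121.6, 242.8]
eef_rot: [0.995, 0.103, 0.004, -0.0]
wrist_force: [1.5, 0.0, -1.0]
opening: 0.298
```

```bash
python3 look.py w8; python3 go.py 423.5 -359 238; python3 look.py s8 side
```

```text
9.5167 [570.6 121.6 242.8] [ 9.947e-01  1.027e-01  4.200e-03 -2.000e-04] theta 0.2057 [ 1.5  0.  -1. ] 0.298
from [569.3 121.  240.1] th 0.2056 tool disp [-0.2407  0.4402  0.0013] len 0.502 vel 0.05
9.5667 [569.3 121.  240.1] [0.9947 0.1026 0.0021 0.    ] theta 0.2056 [ 0.5  0.4 -2.4] 0.297
```

View pics/w8.png

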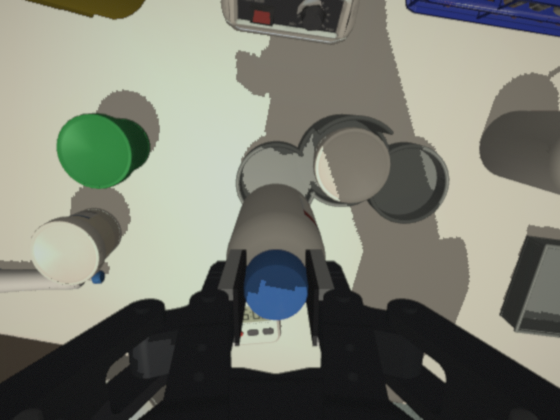

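View pics/s8.png

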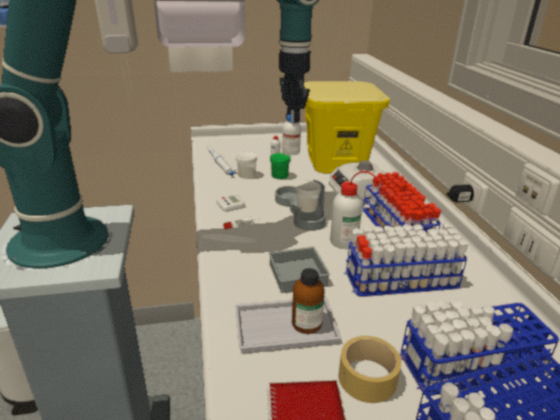

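play_rows --series '[{"fingers":0,"offset":[-0.01,0.018,0],"angular":[0,0,0]},{"fingers":0,"offset":[-0.02,0.0365,0],"angular":[0,0,0]},{"fingers":0,"offset":[-0.02,0.0365,0],"angular":[0,0,0]},{"fingers":0,"offset":[-0.02,0.0365,0],"angular":[0,0,0]},{"fingers":0,"offset":[-0.02,0.0365,0],"angular":[0,0,0]},{"fingers":0,"offset":[-0.02,0.0365,0],"angular":[0,0,0]},{"fingers":0,"offset":[-0.02,0.0365,0],"angular":[0,0,0]},{"fingers":0,"offset":[-0.02,0.0365,0],"angular":[0,0,0]},{"fingers":0,"offset":[-0.02,0.0365,0],"angular":[0,0,0]},{"fingers":0,"offset":[-0.02,0.0365,0],"angular":[0,0,0]},{"fingers":0,"offset":[-0.02,0.0365,0],"angular":[0,0,0]},{"fingers":0,"offset":[-0.02,0.0365,0],"angular":[0,0,0]}]'

```text
t: 10.62
tcp_pos: [426.9, -338.0, 236.0]
eef_rot: [0.995, 0.103, -0.001, -0.001]
wrist_force: [1.2, 0.2, -1.0]
opening: 0.295
```

play_rows --series '[{"fingers":0,"offset":[-0.009,0.02,0.01],"angular":[0,0,0]},{"fingers":0,"offset":[0,0,0.03],"angular":[0,0,0]},{"fingers":0,"offset":[0,0,0.03],"angular":[0,0,0]},{"fingers":0,"offset":[0,0,0],"angular":[0,0,0]},{"fingers":0,"offset":[0,0,0],"angular":[0,0,0]}]'

```text
t: 11.03
tcp_pos: [422.6, -356.8, 165.4]
eef_rot: [0.995, 0.103, -0.002, -0.002]
wrist_force: [0.2, -0.1, -1.0]
opening: 0.296
```

```bash
python3 look.py w9; python3 go.py 423.5 -359 102; python3 look.py s9 side
```

```text
11.0333 [ 422.6 -356.8  165.4] [ 0.9947  0.1029 -0.0024 -0.0025] theta 0.2061 [ 0.2 -0.1 -1. ] 0.296
from [ 424.  -357.5  167.4] th 0.2064 tool disp [-0.0007  0.0014  0.0654] len 0.065 vel 0.038
11.0833 [ 424.  -357.5  167.4] [ 9.947e-01  1.030e-01 -8.000e-04 -9.000e-04] theta 0.2064 [ 0.6 -0.4 -1.6] 0.295
```

View pics/w9.png

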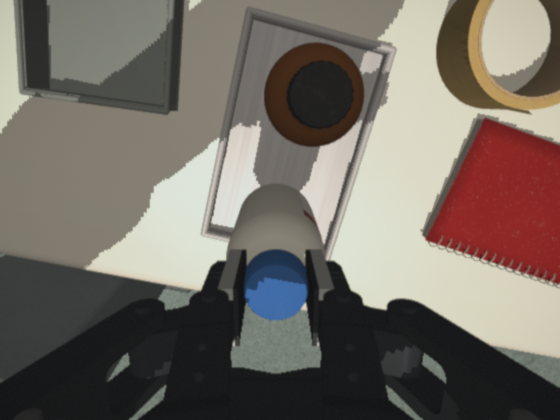

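View pics/s9.png

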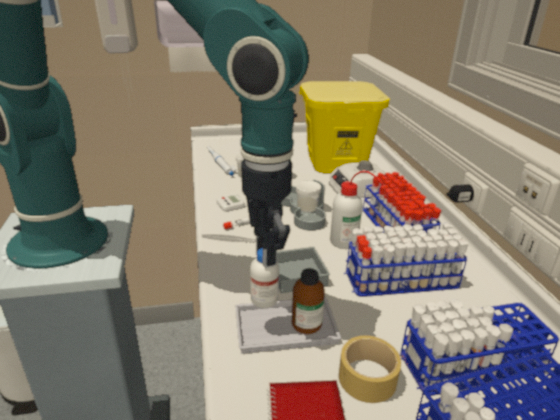

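play_rows --series '[{"fingers":0,"offset":[0,0.001,0.022],"angular":[0,0,0]},{"fingers":0,"offset":[0,0,0.02],"angular":[0,0,0]},{"fingers":0,"offset":[0,0,0.012],"angular":[0,0,0]},{"fingers":0,"offset":[0,0,0.007],"angular":[0,0,0]},{"fingers":0,"offset":[0,0,0.002],"angular":[0,0,0]},{"fingers":0,"offset":[0,0,0],"angular":[0,0,0]},{"fingers":0,"offset":[0,0,0],"angular":[0,0,0]}]'

```text
t: 11.72
tcp_pos: [425.2, -359.6, 106.1]
eef_rot: [0.995, 0.103, 0.001, 0.001]
wrist_force: [-0.5, -0.3, -0.2]
opening: 0.294
```

play_rows --series '[{"fingers":0,"offset":[0,0,0.0025],"angular":[0,0,0]},{"fingers":0,"offset":[0,0,0.001],"angular":[0,0,0]},{"fingers":0,"offset":[0,0,0],"angular":[0,0,0]},{"fingers":0,"offset":[0,0,0],"angular":[0,0,0]}]'

```text
t: 12.05
tcp_pos: [424.9, -359.7, 102.5]
eef_rot: [0.995, 0.103, 0.0, 0.001]
wrist_force: [-0.8, 0.1, 4.6]
opening: 0.293
```

Touching down (4.6 N). Release and rise.

play_rows --series '[{"fingers":0.5,"offset":[0,0,0],"angular":[0,0,0]},{"fingers":1,"offset":[0,0,0],"angular":[0,0,0]},{"fingers":1,"offset":[0,0,0],"angular":[0,0,0]},{"fingers":1,"offset":[0,0,0],"angular":[0,0,0]},{"fingers":1,"offset":[0,0,-0.02],"angular":[0,0,0]},{"fingers":1,"offset":[0,0,-0.035],"angular":[0,0,0]},{"fingers":1,"offset":[0,0,-0.035],"angular":[0,0,0]},{"fingers":1,"offset":[0,0,-0.03],"angular":[0,0,0]},{"fingers":1,"offset":[0,0,-0.01],"angular":[0,0,0]},{"fingers":1,"offset":[0,0,0],"angular":[0,0,0]}]'

```text
t: 12.88
tcp_pos: [425.8, -360.2, 234.6]
eef_rot: [0.995, 0.103, 0.002, 0.002]
wrist_force: [-0.2, -0.2, -0.9]
opening: 0.999
```

```bash
python3 look.py w10;  python3 go.py 575 62 232
```

```text
12.8833 [ 425.8 -360.2  234.6] [0.9947 0.1026 0.0021 0.0022] theta 0.2056 [-0.2 -0.2 -0.9] 0.999
from [ 424.7 -359.5  232.3] th 0.2056 tool disp [ 2.331e-01 -3.819e-01 -1.000e-04] len 0.447 vel 0.043
```

View pics/w10.png

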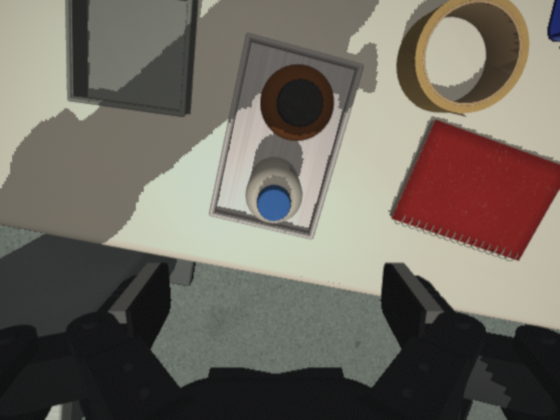

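Both bottles stand in the tray: black cap (300,103), blue cap (274,203). Back to the caddy.

play_rows --series '[{"fingers":1,"offset":[0.0195,-0.0318,0],"angular":[0,0,0]},{"fingers":1,"offset":[0.0195,-0.0318,0],"angular":[0,0,0]},{"fingers":1,"offset":[0.0195,-0.0318,0],"angular":[0,0,0]},{"fingers":1,"offset":[0.0195,-0.0318,0],"angular":[0,0,0]},{"fingers":1,"offset":[0.0195,-0.0318,0],"angular":[0,0,0]},{"fingers":1,"offset":[0.0195,-0.0318,0],"angular":[0,0,0]},{"fingers":1,"offset":[0.0195,-0.0318,0],"angular":[0,0,0]},{"fingers":1,"offset":[0.0195,-0.0318,0],"angular":[0,0,0]},{"fingers":1,"offset":[0.0195,-0.0318,0],"angular":[0,0,0]},{"fingers":1,"offset":[0.0195,-0.0318,0],"angular":[0,0,0]},{"fingers":1,"offset":[0.0195,-0.0318,0],"angular":[0,0,0]},{"fingers":1,"offset":[0.0195,-0.0318,0],"angular":[0,0,0]}]'

```text
t: 13.93
tcp_pos: [574.6, 63.7, 228.9]
eef_rot: [0.995, 0.103, -0.002, -0.0]
wrist_force: [0.0, 0.5, -0.3]
opening: 1.001
```

play_rows --series '[{"fingers":1,"offset":[0,0,0],"angular":[0,0,0]},{"fingers":1,"offset":[0,0,0],"angular":[0,0,0]},{"fingers":1,"offset":[0,0,0],"angular":[0,0,0]}]'

```text
t: 14.18
tcp_pos: [574.4, 61.6, 229.3]
eef_rot: [0.995, 0.103, -0.002, 0.0]
wrist_force: [-0.2, -1.1, 1.2]
opening: 1.001
```

```bash
python3 look.py w11
python3 - <<'E'
from h import *
import pickle
s=pickle.load(open('w11.pkl','rb'));c=cv2.resize(s['image'][60:260,130:430],None,fx=2.6,fy=2.6,interpolation=cv2.INTER_CUBIC); save('c11',c)
s=pickle.load(open('w6.pkl','rb'))
q=rayz(s,[58,182,172,59],[71,87,197,184],30.);print(q.round(1),q.mean(0))
E
```

```text
14.1833 [574.4  61.6 229.3] [ 9.947e-01  1.029e-01 -2.000e-03  1.000e-04] theta 0.2061 [-0.2 -1.1  1.2] 1.001
[[ 561.7 -159.7   30. ]
 [ 570.4 -265.3   30. ]
 [ 470.9 -269.4   30. ]
 [ 462.  -165.    30. ]] [ 516.23935482 -214.86186544   30.        ]
```

View pics/w11.png

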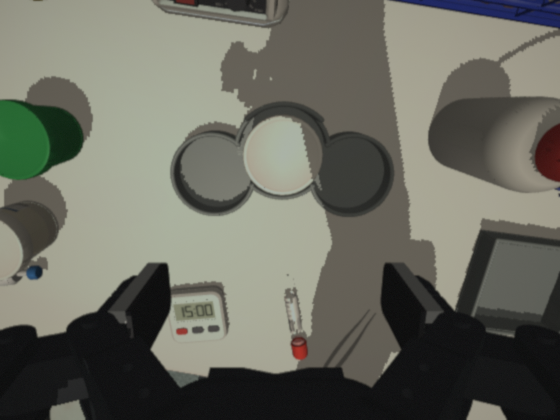

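View pics/c11.png

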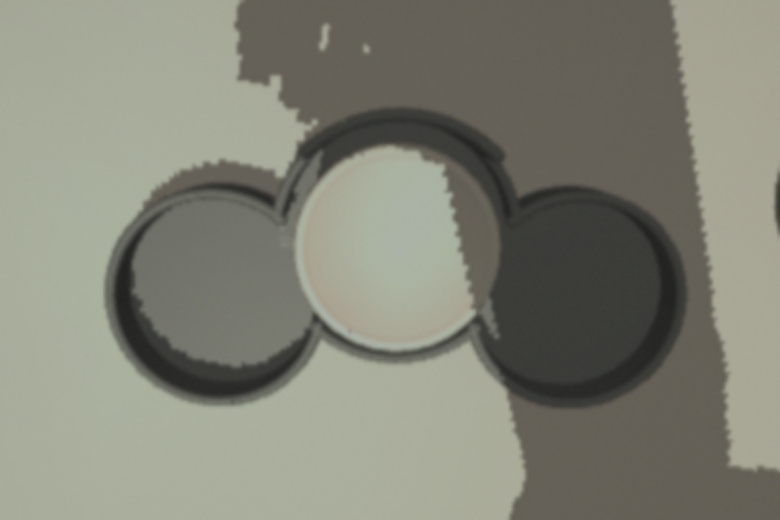

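```bash
python3 - <<'E'
from h import *
import pickle
s=pickle.load(open('w11.pkl','rb'))
L=rayz(s,212.7,173.7,26.);R=rayz(s,351.2,174.2,26.);C=rayz(s,283.1,155.6,69.)
d=L-R; yaw=np.arctan2(-d[0],d[1]); X=np.array([np.cos(yaw),np.sin(yaw),0])
print(L,R,np.linalg.norm(d),yaw,'back seat',(L+R)/2+22*X,'cup',C)
Y=np.array([-X[1],X[0],0]); b=(L+R)/2+22*X; print('Lseat',b-22*X+65*Y,'Rseat',b-22*X-65*Y)
E
python3 go.py 604 61.5 120
```

```text
[568.49525951 120.98307516  26.        ] [594.48536664  -5.46397135  26.        ] 129.09043822808343 0.20271813834814098 back seat [603.03981791  62.18886801  26.        ] cup [604.21571041  62.34360351  69.        ]
Lseat [568.40369731 121.42854348  26.        ] Rseat [594.57692883  -5.90943967  26.        ]
from [574.6  60.7 229.8] th 0.2044 tool disp [0.0293 0.0052 0.1097] len 0.114 vel 0.019
```

play_rows --series '[{"fingers":1,"offset":[0.01,0.0015,0.035],"angular":[0,0,0]},{"fingers":1,"offset":[0.01,0.0015,0.035],"angular":[0,0,0]},{"fingers":1,"offset":[0.0093,0.0014,0.03],"angular":[0,0,0]},{"fingers":1,"offset":[0,0,0.01],"angular":[0,0,0]},{"fingers":1,"offset":[0,0,0],"angular":[0,0,0]},{"fingers":1,"offset":[0,0,0],"angular":[0,0,0]}]'

```text
t: 14.73
tcp_pos: [604.7, 62.9, 121.7]
eef_rot: [0.995, 0.102, -0.001, 0.0]
wrist_force: [0.3, -0.2, 0.5]
opening: 0.996
```

```bash
python3 look.py w12; python3 go.py 604.2 62.3 59
```

```text
14.7333 [604.7  62.9 121.7] [ 9.948e-01  1.020e-01 -6.000e-04  1.000e-04] theta 0.2044 [ 0.3 -0.2  0.5] 0.996
from [605.5  63.4 122.9] th 0.2049 tool disp [-0.0016  0.0008  0.0639] len 0.064 vel 0.023
```

View pics/w12.png

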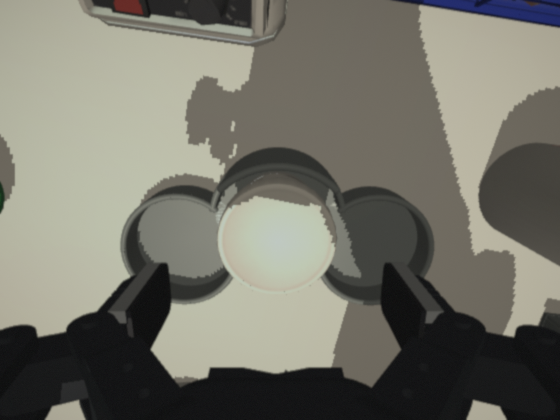

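The lid at (277,234) is centred between the pads. Next I descend and grip.

play_rows --series '[{"fingers":1,"offset":[-0.001,0.0008,0.025],"angular":[0,0,0]},{"fingers":1,"offset":[0,0,0.022],"angular":[0,0,0]},{"fingers":1,"offset":[0,0,0.012],"angular":[0,0,0]},{"fingers":1,"offset":[0,0,0.003],"angular":[0,0,0]},{"fingers":0.8,"offset":[0,0,0],"angular":[0,0,0]},{"fingers":0.6,"offset":[0,0,0],"angular":[0,0,0]},{"fingers":0.4,"offset":[0,0,0],"angular":[0,0,0]},{"fingers":0.4,"offset":[0,0,0],"angular":[0,0,0]},{"fingers":0.4,"offset":[0,0,0],"angular":[0,0,0]}]' --newtons 30

```text
t: 15.53
tcp_pos: [605.6, 63.1, 61.4]
eef_rot: [0.995, 0.103, 0.002, -0.0]
wrist_force: [-0.2, 0.0, 7.4]
opening: 0.738
```

play_rows --series '[{"fingers":0.4,"offset":[0,0,-0.015],"angular":[0,0,0]},{"fingers":0.4,"offset":[0,0,-0.025],"angular":[0,0,0]},{"fingers":0.4,"offset":[0,0,-0.03],"angular":[0,0,0]},{"fingers":0.4,"offset":[0,0,-0.015],"angular":[0,0,0]},{"fingers":0.4,"offset":[0,0,0],"angular":[0,0,0]}]'

```text
t: 15.95
tcp_pos: [606.8, 63.3, 148.9]
eef_rot: [0.995, 0.103, 0.004, 0.0]
wrist_force: [0.3, 0.4, -0.1]
opening: 0.74
```

```bash
python3 look.py w13; python3 go.py 516.5 -214.3 145
```

```text
15.95 [606.8  63.3 148.9] [0.9947 0.1027 0.0037 0.    ] theta 0.2057 [ 0.3  0.4 -0.1] 0.74
from [605.5  63.  146.7] th 0.2055 tool disp [-0.1437  0.2533  0.0012] len 0.291 vel 0.044
```

View pics/w13.png

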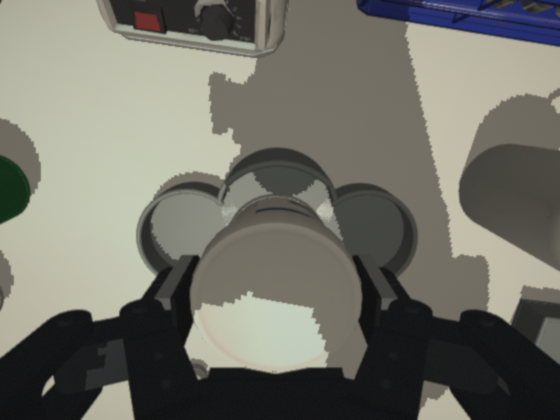

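play_rows --series '[{"fingers":0.4,"offset":[-0.03,0.012,0],"angular":[0,0,0]},{"fingers":0.4,"offset":[-0.03,0.012,0],"angular":[0,0,0]},{"fingers":0.4,"offset":[-0.03,0.012,0],"angular":[0,0,0]},{"fingers":0.4,"offset":[-0.0088,0.0362,0],"angular":[0,0,0]},{"fingers":0.4,"offset":[-0.0088,0.0362,0],"angular":[0,0,0]},{"fingers":0.4,"offset":[-0.0088,0.0362,0],"angular":[0,0,0]},{"fingers":0.4,"offset":[-0.0088,0.0362,0],"angular":[0,0,0]},{"fingers":0.4,"offset":[-0.0088,0.0362,0],"angular":[0,0,0]},{"fingers":0.4,"offset":[-0.0088,0.0362,0],"angular":[0,0,0]},{"fingers":0.4,"offset":[0,0,0.01],"angular":[0,0,0]},{"fingers":0.4,"offset":[0,0,0],"angular":[0,0,0]},{"fingers":0.4,"offset":[0,0,0],"angular":[0,0,0]}]'

```text
t: 17.0
tcp_pos: [515.0, -213.5, 132.9]
eef_rot: [0.995, 0.103, -0.001, -0.001]
wrist_force: [0.4, 0.2, -0.7]
opening: 0.741
```

```bash
python3 look.py w14; python3 look.py sc14 scene; python3 go.py 516.5 -214.3 61
```

```text
17.0 [ 515.  -213.5  132.9] [ 0.9947  0.1025 -0.0015 -0.0011] theta 0.2054 [ 0.4  0.2 -0.7] 0.741
17.05 [ 515.8 -212.7  133.6] [ 9.946e-01  1.034e-01 -8.000e-04 -9.000e-04] theta 0.2071 [ 0.4  0.3 -0.3] 0.741
from [ 516.2 -212.4  134.1] th 0.208 tool disp [-0.0001  0.002   0.0731] len 0.073 vel 0.011
```

View pics/w14.png

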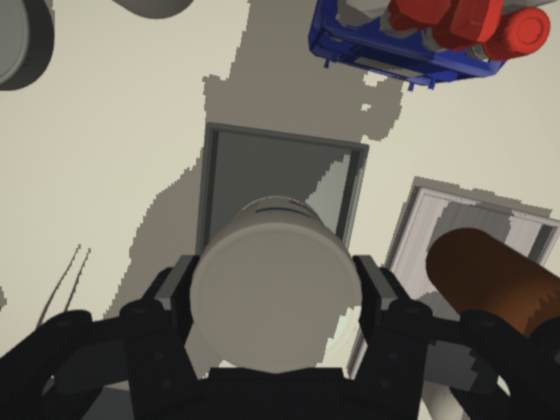

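View pics/sc14.png

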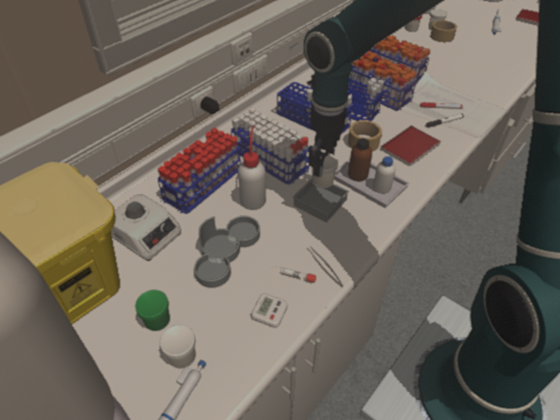

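play_rows --series '[{"fingers":0.4,"offset":[0,0.0015,0.02],"angular":[0,0,0]},{"fingers":0.4,"offset":[0,0,0.025],"angular":[0,0,0]},{"fingers":0.4,"offset":[0,0,0.015],"angular":[0,0,0]},{"fingers":0.4,"offset":[0,0,0.007],"angular":[0,0,0]},{"fingers":0.4,"offset":[0,0,0.002],"angular":[0,0,0]},{"fingers":0.4,"offset":[0,0,0],"angular":[0,0,0]},{"fingers":0.4,"offset":[0,0,0],"angular":[0,0,0]}]'

```text
t: 17.68
tcp_pos: [517.5, -215.3, 66.6]
eef_rot: [0.995, 0.103, 0.001, 0.0]
wrist_force: [-0.4, -0.5, -1.0]
opening: 0.737
```

play_rows --series '[{"fingers":0.4,"offset":[0,0,0.004],"angular":[0,0,0]},{"fingers":0.4,"offset":[0,0,0.002],"angular":[0,0,0]},{"fingers":0.4,"offset":[0,0,0],"angular":[0,0,0]},{"fingers":0.4,"offset":[0,0,0],"angular":[0,0,0]}]'

```text
t: 18.02
tcp_pos: [516.6, -215.7, 59.8]
eef_rot: [0.995, 0.103, 0.0, 0.0]
wrist_force: [-0.2, -0.2, -0.6]
opening: 0.739
```

play_rows --series '[{"fingers":0.4,"offset":[0,0,0.001],"angular":[0,0,0]},{"fingers":0.4,"offset":[0,0,0],"angular":[0,0,0]},{"fingers":0.4,"offset":[0,0,0],"angular":[0,0,0]}]'

```text
t: 18.27
tcp_pos: [516.8, -215.8, 59.4]
eef_rot: [0.995, 0.103, 0.0, 0.0]
wrist_force: [-1.3, 0.5, 5.3]
opening: 0.742
```

Contact. Release and rise straight up.

play_rows --series '[{"fingers":0.85,"offset":[0,0,0],"angular":[0,0,0]},{"fingers":1,"offset":[0,0,0],"angular":[0,0,0]},{"fingers":1,"offset":[0,0,0],"angular":[0,0,0]},{"fingers":1,"offset":[0,0,0],"angular":[0,0,0]},{"fingers":1,"offset":[0,0,-0.02],"angular":[0,0,0]},{"fingers":1,"offset":[0,0,-0.03],"angular":[0,0,0]},{"fingers":1,"offset":[0,0,-0.035],"angular":[0,0,0]},{"fingers":1,"offset":[0,0,-0.04],"angular":[0,0,0]},{"fingers":1,"offset":[0,0,-0.04],"angular":[0,0,0]},{"fingers":1,"offset":[0,0,0],"angular":[0,0,0]}]'

```text
t: 19.1
tcp_pos: [520.8, -216.7, 231.7]
eef_rot: [0.995, 0.103, 0.006, 0.003]
wrist_force: [2.2, 0.0, -0.5]
opening: 0.995
```

```bash
python3 look.py w15; python3 go.py 445 280 224
```

```text
19.1 [ 520.8 -216.7  231.7] [0.9947 0.1027 0.0061 0.0034] theta 0.2058 [ 2.2  0.  -0.5] 0.995
from [ 519.2 -216.5  228.2] th 0.2056 tool disp [ 0.0287 -0.5012  0.0016] len 0.502 vel 0.074
```

View pics/w15.png

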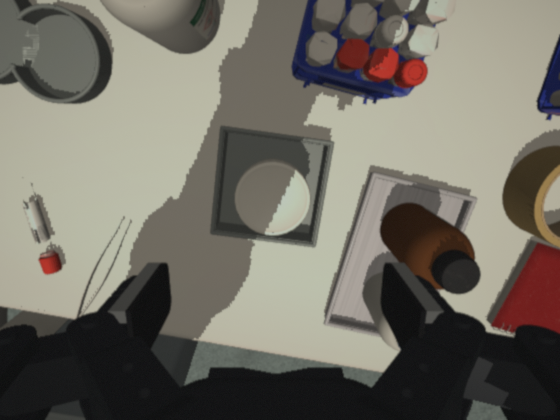

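The old cup stands in the box (272,198). Now to the fresh cup.

play_rows --series '[{"fingers":1,"offset":[0.0023,-0.0395,0],"angular":[0,0,0]},{"fingers":1,"offset":[0.0023,-0.0395,0],"angular":[0,0,0]},{"fingers":1,"offset":[0.0023,-0.0395,0],"angular":[0,0,0]},{"fingers":1,"offset":[0.0023,-0.0395,0],"angular":[0,0,0]},{"fingers":1,"offset":[0.0023,-0.0395,0],"angular":[0,0,0]},{"fingers":1,"offset":[0.0023,-0.0395,0],"angular":[0,0,0]},{"fingers":1,"offset":[0.0023,-0.0395,0],"angular":[0,0,0]},{"fingers":1,"offset":[0.0023,-0.0395,0],"angular":[0,0,0]},{"fingers":1,"offset":[0.0023,-0.0395,0],"angular":[0,0,0]},{"fingers":1,"offset":[0.0023,-0.0395,0],"angular":[0,0,0]},{"fingers":1,"offset":[0.0023,-0.0395,0],"angular":[0,0,0]},{"fingers":1,"offset":[0.0023,-0.0395,0],"angular":[0,0,0]}]'

```text
t: 20.15
tcp_pos: [445.7, 255.4, 222.5]
eef_rot: [0.995, 0.103, -0.001, 0.0]
wrist_force: [0.9, -0.5, -0.5]
opening: 1.0
```

play_rows --series '[{"fingers":1,"offset":[0,-0.025,0],"angular":[0,0,0]},{"fingers":1,"offset":[0,0,0.02],"angular":[0,0,0]},{"fingers":1,"offset":[0,0,0],"angular":[0,0,0]},{"fingers":1,"offset":[0,0,0],"angular":[0,0,0]}]'

```text
t: 20.48
tcp_pos: [440.6, 277.4, 201.9]
eef_rot: [0.995, 0.103, -0.002, 0.001]
wrist_force: [-0.0, 0.7, 0.3]
opening: 1.001
```

```bash
python3 look.py w16; python3 go.py 471.5 298 120
```

```text
20.4833 [440.6 277.4 201.9] [ 0.9947  0.1028 -0.002   0.001 ] theta 0.206 [-0.   0.7  0.3] 1.001
from [441.5 277.3 202.8] th 0.2047 tool disp [ 0.0338 -0.0142  0.0827] len 0.09 vel 0.019
```

View pics/w16.png

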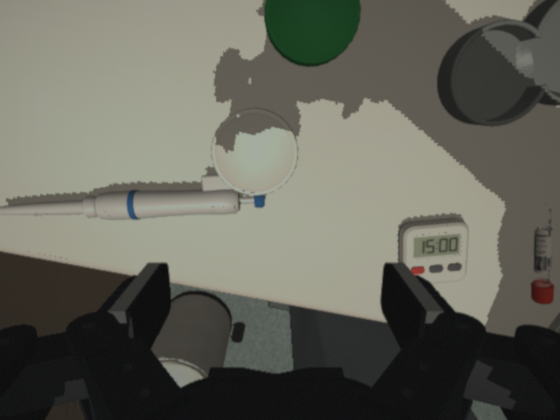

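```bash
python3 - <<'E'
from h import *
import pickle
s=pickle.load(open('w16.pkl','rb'));print(rayz(s,254.5,152,64.)); W=cloud(s); print(W[205,180],W[184,215],W[140,255])
E
```

```text
[471.72701693 300.02664554  64.        ]
[406.74138675 356.88436404  23.47652097] [429.88670224 330.58399106  15.93460475] [480.25361484 301.33468309  63.26663886]
```

play_rows --series '[{"fingers":1,"offset":[0.012,-0.0055,0.025],"angular":[0,0,0]},{"fingers":1,"offset":[0.012,-0.0055,0.03],"angular":[0,0,0]},{"fingers":1,"offset":[0.0095,-0.0045,0.025],"angular":[0,0,0]},{"fingers":1,"offset":[0,0,0],"angular":[0,0,0]},{"fingers":1,"offset":[0,0,0],"angular":[0,0,0]},{"fingers":1,"offset":[0,0,0],"angular":[0,0,0]}]'

```text
t: 21.03
tcp_pos: [471.7, 300.1, 124.9]
eef_rot: [0.995, 0.102, 0.001, -0.0]
wrist_force: [-0.5, -0.3, -0.1]
opening: 1.0
```

```bash
python3 look.py w17; python3 go.py 471.5 299.5 56
```

```text
21.0333 [471.7 300.1 124.9] [ 9.948e-01  1.022e-01  5.000e-04 -2.000e-04] theta 0.2047 [-0.5 -0.3 -0.1] 1.0
from [471.9 300.3 125.4] th 0.2049 tool disp [-0.0007  0.0007  0.0694] len 0.069 vel 0.011
```

View pics/w17.png

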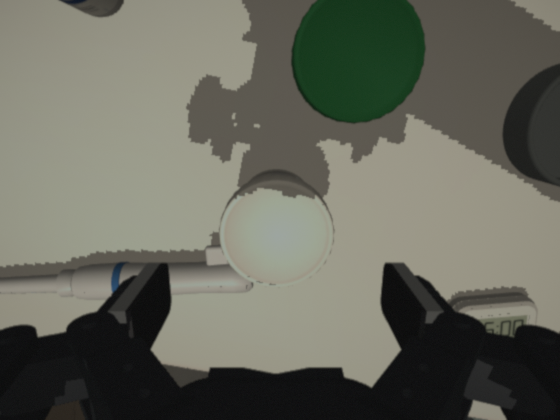

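play_rows --series '[{"fingers":1,"offset":[-0.0005,0.0007,0.025],"angular":[0,0,0]},{"fingers":1,"offset":[0,0,0.025],"angular":[0,0,0]},{"fingers":1,"offset":[0,0,0.012],"angular":[0,0,0]},{"fingers":1,"offset":[0,0,0.005],"angular":[0,0,0]},{"fingers":0.8,"offset":[0,0,0],"angular":[0,0,0]},{"fingers":0.6,"offset":[0,0,0],"angular":[0,0,0]},{"fingers":0.4,"offset":[0,0,0],"angular":[0,0,0]},{"fingers":0.4,"offset":[0,0,0],"angular":[0,0,0]},{"fingers":0.4,"offset":[0,0,0],"angular":[0,0,0]},{"fingers":0.4,"offset":[0,0,0],"angular":[0,0,0]}]'

```text
t: 21.92
tcp_pos: [471.9, 300.3, 58.1]
eef_rot: [0.995, 0.103, 0.001, -0.0]
wrist_force: [-0.8, -0.6, 7.0]
opening: 0.739
```

play_rows --series '[{"fingers":0.4,"offset":[0,0,-0.015],"angular":[0,0,0]},{"fingers":0.4,"offset":[0,0,-0.025],"angular":[0,0,0]},{"fingers":0.4,"offset":[0,0,-0.03],"angular":[0,0,0]},{"fingers":0.4,"offset":[0,0,-0.025],"angular":[0,0,0]},{"fingers":0.4,"offset":[0,0,0],"angular":[0,0,0]}]'

```text
t: 22.33
tcp_pos: [473.2, 301.8, 156.8]
eef_rot: [0.995, 0.103, 0.004, -0.002]
wrist_force: [1.3, 1.0, -0.3]
opening: 0.745
```

```bash
python3 look.py s18 side; python3 go.py 603 62.2 150
```

```text
22.3333 [473.2 301.8 156.8] [ 0.9947  0.1027  0.004  -0.0019] theta 0.2059 [ 1.3  1.  -0.3] 0.745
from [472.4 300.8 154.5] th 0.2056 tool disp [0.0792 0.2602 0.0045] len 0.272 vel 0.048
```

View pics/s18.png

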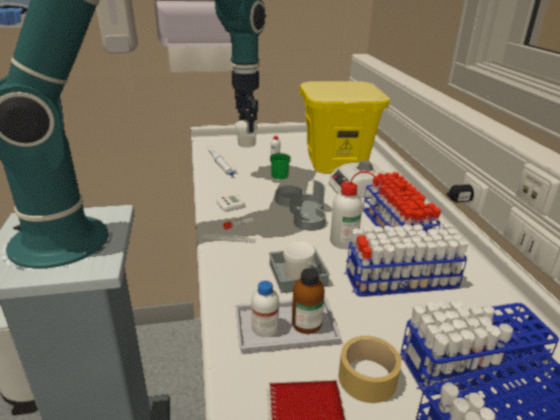

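play_rows --series '[{"fingers":0.4,"offset":[0.005,0.0165,0],"angular":[0,0,0]},{"fingers":0.4,"offset":[0.0099,0.0325,0],"angular":[0,0,0]},{"fingers":0.4,"offset":[0.0099,0.0325,0],"angular":[0,0,0]},{"fingers":0.4,"offset":[0.0099,0.0325,0],"angular":[0,0,0]},{"fingers":0.4,"offset":[0.0099,0.0325,0],"angular":[0,0,0]},{"fingers":0.4,"offset":[0.0099,0.0325,0],"angular":[0,0,0]},{"fingers":0.4,"offset":[0.0099,0.0325,0],"angular":[0,0,0]},{"fingers":0.4,"offset":[0.0099,0.0325,0],"angular":[0,0,0]},{"fingers":0.4,"offset":[0.0049,0.016,0],"angular":[0,0,0]},{"fingers":0.4,"offset":[0,0,0],"angular":[0,0,0]},{"fingers":0.4,"offset":[0,0,0],"angular":[0,0,0]},{"fingers":0.4,"offset":[0,0,0],"angular":[0,0,0]}]'

```text
t: 23.38
tcp_pos: [600.5, 62.5, 150.7]
eef_rot: [0.995, 0.103, -0.001, -0.0]
wrist_force: [-0.4, 0.8, -1.4]
opening: 0.743
```

```bash
python3 look.py w19; python3 go.py 603 62.2 65
```

```text
23.3833 [600.5  62.5 150.7] [ 9.946e-01  1.033e-01 -9.000e-04 -5.000e-04] theta 0.207 [-0.4  0.8 -1.4] 0.743
from [600.5  63.  151. ] th 0.208 tool disp [0.0024 0.0014 0.086 ] len 0.086 vel 0.008
```

View pics/w19.png

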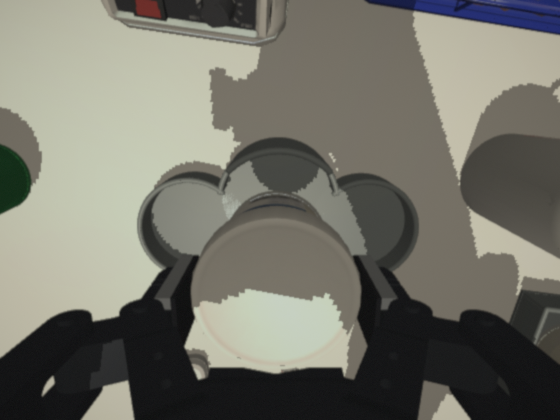

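play_rows --series '[{"fingers":0.4,"offset":[0.0015,0.001,0.02],"angular":[0,0,0]},{"fingers":0.4,"offset":[0,0,0.025],"angular":[0,0,0]},{"fingers":0.4,"offset":[0,0,0.02],"angular":[0,0,0]},{"fingers":0.4,"offset":[0,0,0.01],"angular":[0,0,0]},{"fingers":0.4,"offset":[0,0,0.005],"angular":[0,0,0]},{"fingers":0.4,"offset":[0,0,0],"angular":[0,0,0]},{"fingers":0.4,"offset":[0,0,0],"angular":[0,0,0]}]'

```text
t: 24.02
tcp_pos: [603.6, 61.5, 72.3]
eef_rot: [0.995, 0.103, 0.0, -0.0]
wrist_force: [-0.2, -0.6, -0.9]
opening: 0.742
```

play_rows --series '[{"fingers":0.4,"offset":[0,0,0.005],"angular":[0,0,0]},{"fingers":0.4,"offset":[0,0,0.002],"angular":[0,0,0]},{"fingers":0.4,"offset":[0,0,0],"angular":[0,0,0]},{"fingers":0.4,"offset":[0,0,0],"angular":[0,0,0]}]'

```text
t: 24.35
tcp_pos: [603.3, 60.6, 64.8]
eef_rot: [0.995, 0.103, 0.0, 0.0]
wrist_force: [-0.3, 0.0, -1.0]
opening: 0.739
```

play_rows --series '[{"fingers":0.4,"offset":[0,-0.001,0.0015],"angular":[0,0,0]},{"fingers":0.4,"offset":[0,0,0.001],"angular":[0,0,0]},{"fingers":0.4,"offset":[0,0,0],"angular":[0,0,0]},{"fingers":0.4,"offset":[0,0,0],"angular":[0,0,0]}]'

```text
t: 24.68
tcp_pos: [603.5, 61.7, 63.1]
eef_rot: [0.995, 0.103, 0.001, 0.0]
wrist_force: [-1.8, -0.4, 5.3]
opening: 0.739
```

Contact at the expected height. Release, rise and look.

play_rows --series '[{"fingers":0.85,"offset":[0,0,0],"angular":[0,0,0]},{"fingers":1,"offset":[0,0,0],"angular":[0,0,0]},{"fingers":1,"offset":[0,0,0],"angular":[0,0,0]},{"fingers":1,"offset":[0,0,0],"angular":[0,0,0]},{"fingers":1,"offset":[0,0,-0.02],"angular":[0,0,0]},{"fingers":1,"offset":[0,0,-0.03],"angular":[0,0,0]},{"fingers":1,"offset":[0,0,-0.035],"angular":[0,0,0]},{"fingers":1,"offset":[0,0,-0.04],"angular":[0,0,0]},{"fingers":1,"offset":[0,0,-0.04],"angular":[0,0,0]},{"fingers":1,"offset":[-0.01,0,0],"angular":[0,0,0]},{"fingers":1,"offset":[0,0,0],"angular":[0,0,0]}]'

```text
t: 25.6
tcp_pos: [593.5, 59.8, 229.7]
eef_rot: [0.995, 0.103, 0.002, 0.0]
wrist_force: [-0.4, 0.1, -1.5]
opening: 1.004
```

```bash
python3 look.py w20; python3 go.py 470 -340 228; python3 cap.py w10 101
python3 - <<'E'
from h import *
import pickle
s=pickle.load(open('w10.pkl','rb')); print(rayz(s,[300.5],[102.5],119.)); s=pickle.load(open('w6.pkl','rb')); print(rayz(s,[274],[213.5],119.))
E
```

```text
25.6 [593.5  59.8 229.7] [9.947e-01 1.027e-01 2.200e-03 5.000e-04] theta 0.2057 [-0.4  0.1 -1.5] 1.004
from [593.   59.3 227.7] th 0.2055 tool disp [-2.019e-01  3.658e-01 -1.000e-04] len 0.418 vel 0.046
((273.4585876464844, 202.6717987060547), (31.885467529296875, 33.060081481933594), 178.99974060058594) [ 424.3 -359.1  101. ]
[[ 498.40192622 -361.65109106  119.        ]]
[[ 500.63828235 -361.21610857  119.        ]]
```

View pics/w20.png

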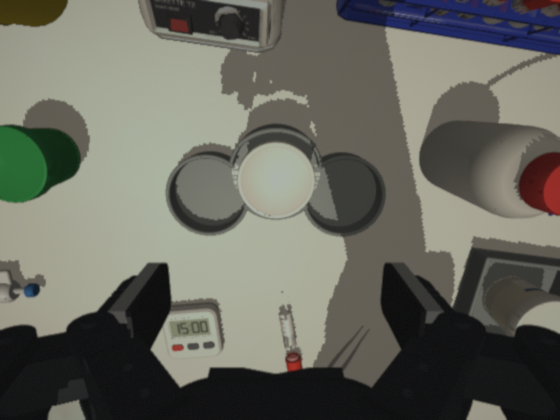

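The fresh cup sits centred in the back seat (276,180). Now I return the large bottle.

play_rows --series '[{"fingers":1,"offset":[-0.0159,0.0357,0],"angular":[0,0,0]},{"fingers":1,"offset":[-0.0159,0.0357,0],"angular":[0,0,0]},{"fingers":1,"offset":[-0.0159,0.0357,0],"angular":[0,0,0]},{"fingers":1,"offset":[-0.0159,0.0357,0],"angular":[0,0,0]},{"fingers":1,"offset":[-0.0159,0.0357,0],"angular":[0,0,0]},{"fingers":1,"offset":[-0.0159,0.0357,0],"angular":[0,0,0]},{"fingers":1,"offset":[-0.0159,0.0357,0],"angular":[0,0,0]},{"fingers":1,"offset":[-0.0159,0.0357,0],"angular":[0,0,0]},{"fingers":1,"offset":[-0.0159,0.0357,0],"angular":[0,0,0]},{"fingers":1,"offset":[-0.0159,0.0357,0],"angular":[0,0,0]},{"fingers":1,"offset":[-0.0159,0.0357,0],"angular":[0,0,0]},{"fingers":1,"offset":[0,0,0.02],"angular":[0,0,0]}]'

```text
t: 26.65
tcp_pos: [499.5, -371.8, 207.7]
eef_rot: [0.995, 0.097, 0.0, 0.004]
wrist_force: [0.6, -1.5, 0.1]
opening: 0.996
```

play_rows --series '[{"fingers":1,"offset":[0,0,0.03],"angular":[0,0,0]},{"fingers":1,"offset":[0,0,0.005],"angular":[0,0,0]},{"fingers":1,"offset":[0,0,0],"angular":[0,0,0]},{"fingers":1,"offset":[0,0,0],"angular":[0,0,0]}]'

```text
t: 26.98
tcp_pos: [502.5, -359.7, 171.5]
eef_rot: [0.995, 0.103, -0.0, -0.001]
wrist_force: [0.0, -0.7, 1.2]
opening: 1.002
```

```bash
python3 look.py w21; python3 go.py 501.2 -360.6 117
```

```text
26.9833 [ 502.5 -359.7  171.5] [ 9.946e-01  1.034e-01 -5.000e-04 -7.000e-04] theta 0.2071 [ 0.  -0.7  1.2] 1.002
from [ 503.1 -360.   172.6] th 0.2071 tool disp [-0.002   0.0002  0.0556] len 0.056 vel 0.02
```

View pics/w21.png

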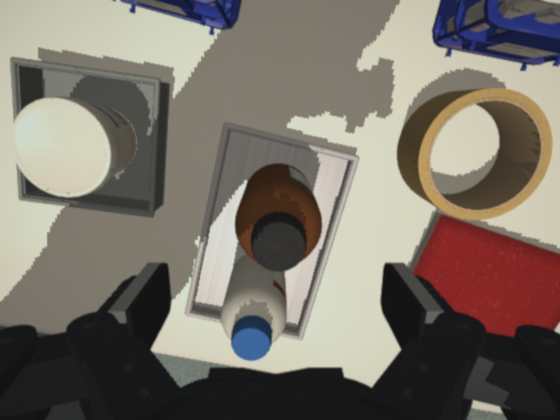

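```bash
python3 - <<'E'
from h import *
import pickle
s=pickle.load(open('w21.pkl','rb')); print(rayz(s,[279],[241],119.))
E
```

```text
[[ 502.30351784 -361.15251386  119.        ]]
```

play_rows --series '[{"fingers":1,"offset":[-0.0015,0.001,0.02],"angular":[0,0,0]},{"fingers":1,"offset":[0,0,0.02],"angular":[0,0,0]},{"fingers":1,"offset":[0,0,0.011],"angular":[0,0,0]},{"fingers":1,"offset":[0,0,0],"angular":[0,0,0]},{"fingers":0.8,"offset":[0,0,0],"angular":[0,0,0]}]'

```text
t: 27.45
tcp_pos: [501.5, -361.6, 121.8]
eef_rot: [0.995, 0.103, 0.0, 0.0]
wrist_force: [0.5, 0.0, 0.4]
opening: 0.887
```

play_rows --series '[{"fingers":0.6,"offset":[0,0,0.003],"angular":[0,0,0]},{"fingers":0.4,"offset":[0,0,0.001],"angular":[0,0,0]},{"fingers":0,"offset":[0,0,0],"angular":[0,0,0]},{"fingers":0,"offset":[0,0,0],"angular":[0,0,0]},{"fingers":0,"offset":[0,0,0],"angular":[0,0,0]},{"fingers":0,"offset":[0,0,0],"angular":[0,0,0]}]' --newtons 40

```text
t: 27.95
tcp_pos: [501.4, -361.9, 118.0]
eef_rot: [0.995, 0.103, 0.0, 0.0]
wrist_force: [-0.6, 1.6, 4.6]
opening: 0.348
```

play_rows --series '[{"fingers":0,"offset":[0,0,-0.02],"angular":[0,0,0]},{"fingers":0,"offset":[0,0,-0.03],"angular":[0,0,0]},{"fingers":0,"offset":[0,0,-0.035],"angular":[0,0,0]},{"fingers":0,"offset":[0,0,-0.01],"angular":[0,0,0]},{"fingers":0,"offset":[0,0,0],"angular":[0,0,0]},{"fingers":0,"offset":[0,0,0],"angular":[0,0,0]}]'

```text
t: 28.45
tcp_pos: [500.5, -361.8, 211.5]
eef_rot: [0.995, 0.103, -0.0, 0.0]
wrist_force: [-0.5, -0.3, -2.7]
opening: 0.35
```

```bash
python3 look.py w22; python3 go.py 594.8 -5.8 214
```

```text
28.45 [ 500.5 -361.8  211.5] [ 9.947e-01  1.026e-01 -3.000e-04  0.000e+00] theta 0.2055 [-0.5 -0.3 -2.7] 0.35
from [ 499.9 -361.5  210.4] th 0.2054 tool disp [ 0.1655 -0.3289 -0.0034] len 0.368 vel 0.018
```

View pics/w22.png

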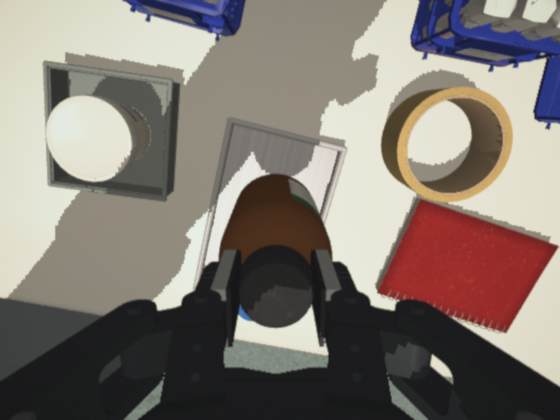

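play_rows --series '[{"fingers":0,"offset":[0.004,-0.019,0],"angular":[0,0,0]},{"fingers":0,"offset":[0.008,-0.038,0],"angular":[0,0,0]},{"fingers":0,"offset":[0.008,-0.038,0],"angular":[0,0,0]},{"fingers":0,"offset":[0.008,-0.038,0],"angular":[0,0,0]},{"fingers":0,"offset":[0.008,-0.038,0],"angular":[0,0,0]},{"fingers":0,"offset":[0.008,-0.038,0],"angular":[0,0,0]},{"fingers":0,"offset":[0.024,-0.028,0],"angular":[0,0,0]},{"fingers":0,"offset":[0.029,-0.028,0],"angular":[0,0,0]},{"fingers":0,"offset":[0.029,-0.028,0],"angular":[0,0,0]},{"fingers":0,"offset":[0.025,-0.025,0],"angular":[0,0,0]},{"fingers":0,"offset":[0.014,-0.011,0],"angular":[0,0,0]},{"fingers":0,"offset":[0,0,0],"angular":[0,0,0]}]'

```text
t: 29.5
tcp_pos: [596.0, -0.4, 209.8]
eef_rot: [0.994, 0.106, -0.001, -0.002]
wrist_force: [0.1, 0.5, -1.7]
opening: 0.35
```

play_rows --series '[{"fingers":0,"offset":[0,0,0],"angular":[0,0,0]},{"fingers":0,"offset":[0,0,0],"angular":[0,0,0]},{"fingers":0,"offset":[0,0,0],"angular":[0,0,0]}]'

```text
t: 29.75
tcp_pos: [594.2, -7.9, 210.9]
eef_rot: [0.995, 0.102, -0.001, 0.0]
wrist_force: [-0.9, 0.0, -1.4]
opening: 0.355
```

```bash
python3 look.py w23; python3 go.py 594.8 -6 122
```

```text
29.75 [594.2  -7.9 210.9] [ 9.948e-01  1.016e-01 -1.300e-03  3.000e-04] theta 0.2036 [-0.9  0.  -1.4] 0.355
from [594.4  -7.8 211.3] th 0.2035 tool disp [ 0.0009 -0.0017  0.0893] len 0.089 vel 0.008
```

View pics/w23.png

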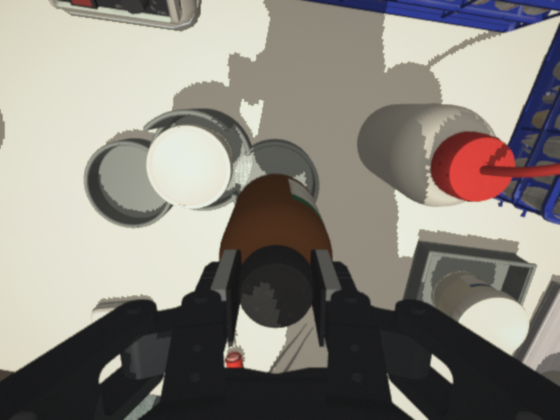

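play_rows --series '[{"fingers":0,"offset":[0.0005,-0.0005,0.02],"angular":[0,0,0]},{"fingers":0,"offset":[0,0,0.015],"angular":[0,0,0]},{"fingers":0,"offset":[0,0,0],"angular":[0,0,0]},{"fingers":0,"offset":[0,0,0],"angular":[0,0,0]},{"fingers":0,"offset":[0,0,0],"angular":[0,0,0]}]'

```text
t: 30.22
tcp_pos: [596.0, -6.0, 177.9]
eef_rot: [0.995, 0.102, 0.001, 0.0]
wrist_force: [0.0, -0.7, -1.4]
opening: 0.349
```

```bash
python3 look.py sc24 scene; python3 go.py 595 -7 120
python3 - <<'E'
from h import *
import pickle
s=pickle.load(open('sc24.pkl','rb'));save('c24',cv2.resize(s['image'][150:310,150:330],None,fx=3.5,fy=3.5,interpolation=cv2.INTER_CUBIC))
E
```

```text
30.2167 [596.   -6.  177.9] [9.948e-01 1.022e-01 5.000e-04 1.000e-04] theta 0.2048 [ 0.  -0.7 -1.4] 0.349
from [596.3  -5.8 178.2] th 0.205 tool disp [-0.0016  0.0009  0.0582] len 0.058 vel 0.004
```

View pics/c24.png

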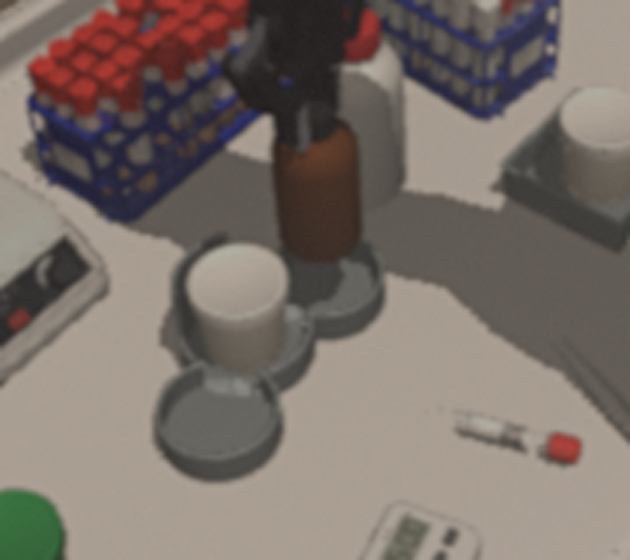

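play_rows --series '[{"fingers":0,"offset":[-0.0013,0.0013,0.015],"angular":[0,0,0]},{"fingers":0,"offset":[0,0,0.018],"angular":[0,0,0]},{"fingers":0,"offset":[0,0,0.012],"angular":[0,0,0]},{"fingers":0,"offset":[0,0,0.006],"angular":[0,0,0]},{"fingers":0,"offset":[0,0,0],"angular":[0,0,0]},{"fingers":0,"offset":[0,0,0],"angular":[0,0,0]},{"fingers":0,"offset":[0,0,0],"angular":[0,0,0]}]'

```text
t: 30.85
tcp_pos: [595.4, -6.8, 127.0]
eef_rot: [0.995, 0.103, 0.001, 0.0]
wrist_force: [-0.1, -0.1, -1.9]
opening: 0.346
```

play_rows --series '[{"fingers":0,"offset":[0,0,0.004],"angular":[0,0,0]},{"fingers":0,"offset":[0,0,0.0025],"angular":[0,0,0]},{"fingers":0,"offset":[0,0,0],"angular":[0,0,0]},{"fingers":0,"offset":[0,0,0],"angular":[0,0,0]},{"fingers":0,"offset":[0,0,0],"angular":[0,0,0]}]'

```text
t: 31.27
tcp_pos: [595.1, -6.9, 120.0]
eef_rot: [0.995, 0.103, 0.0, 0.0]
wrist_force: [-0.1, -0.1, 2.2]
opening: 0.347
```

Just touching at the expected height. Release.

play_rows --series '[{"fingers":0,"offset":[0,0,0.0007],"angular":[0,0,0]},{"fingers":0.5,"offset":[0,0,0],"angular":[0,0,0]},{"fingers":1,"offset":[0,0,0],"angular":[0,0,0]},{"fingers":1,"offset":[0,0,0],"angular":[0,0,0]},{"fingers":1,"offset":[0,0,0],"angular":[0,0,0]},{"fingers":1,"offset":[0,0,-0.02],"angular":[0,0,0]},{"fingers":1,"offset":[0,0,-0.035],"angular":[0,0,0]},{"fingers":1,"offset":[0,0,-0.035],"angular":[0,0,0]},{"fingers":1,"offset":[0,0,-0.015],"angular":[0,0,0]},{"fingers":1,"offset":[0,0,0],"angular":[0,0,0]},{"fingers":1,"offset":[0,0,0],"angular":[0,0,0]}]'

```text
t: 32.18
tcp_pos: [595.0, -7.1, 224.6]
eef_rot: [0.995, 0.103, 0.001, 0.0]
wrist_force: [-0.5, 0.7, -0.3]
opening: 1.003
```

```bash
python3 look.py w25; python3 go.py 424.6 -359.3 225
```

```text
32.1833 [595.   -7.1 224.6] [9.947e-01 1.026e-01 8.000e-04 3.000e-04] theta 0.2055 [-0.5  0.7 -0.3] 1.003
from [594.2  -7.3 223.3] th 0.2055 tool disp [-0.2378  0.31   -0.0014] len 0.391 vel 0.024
```

View pics/w25.png

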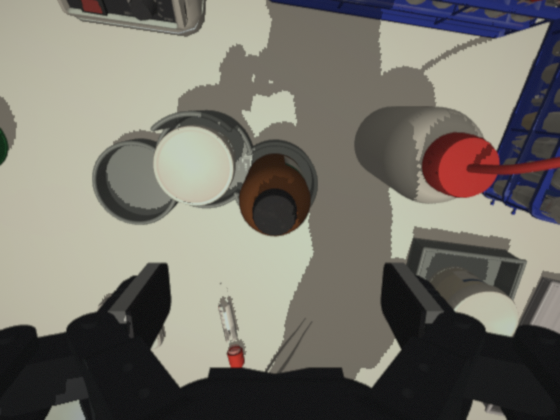

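The large bottle stands in its seat, cap (274,210). Now the small one.

play_rows --series '[{"fingers":1,"offset":[-0.0216,0.0282,0],"angular":[0,0,0]},{"fingers":1,"offset":[-0.0216,0.0282,0],"angular":[0,0,0]},{"fingers":1,"offset":[-0.0216,0.0282,0],"angular":[0,0,0]},{"fingers":1,"offset":[-0.0216,0.0282,0],"angular":[0,0,0]},{"fingers":1,"offset":[-0.0216,0.0282,0],"angular":[0,0,0]},{"fingers":1,"offset":[-0.0216,0.0282,0],"angular":[0,0,0]},{"fingers":1,"offset":[-0.0216,0.0282,0],"angular":[0,0,0]},{"fingers":1,"offset":[-0.0216,0.0282,0],"angular":[0,0,0]},{"fingers":1,"offset":[-0.0216,0.0282,0],"angular":[0,0,0]},{"fingers":1,"offset":[-0.0216,0.0282,0],"angular":[0,0,0]},{"fingers":1,"offset":[-0.0216,0.0282,0.01],"angular":[0,0,0]},{"fingers":1,"offset":[0,0,0.025],"angular":[0,0,0]}]'

```text
t: 33.23
tcp_pos: [421.6, -368.0, 189.2]
eef_rot: [0.995, 0.097, -0.0, 0.003]
wrist_force: [0.3, -1.5, 0.2]
opening: 1.0
```

play_rows --series '[{"fingers":1,"offset":[0,0,0.025],"angular":[0,0,0]},{"fingers":1,"offset":[0,0,0],"angular":[0,0,0]},{"fingers":1,"offset":[0,0,0],"angular":[0,0,0]},{"fingers":1,"offset":[0,0,0],"angular":[0,0,0]}]'

```text
t: 33.57
tcp_pos: [426.0, -358.7, 164.1]
eef_rot: [0.995, 0.103, -0.0, -0.0]
wrist_force: [0.3, 0.9, -0.5]
opening: 0.997
```

```bash
python3 look.py w26; python3 go.py 424.6 -359.3 104;python3 cap.py w26 101
```

```text
33.5667 [ 426.  -358.7  164.1] [ 9.947e-01  1.032e-01 -0.000e+00 -3.000e-04] theta 0.2069 [ 0.3  0.9 -0.5] 0.997
from [ 426.4 -358.9  164.8] th 0.2069 tool disp [-0.0019 -0.0001  0.0608] len 0.061 vel 0.014
((276.6119079589844, 235.0535125732422), (43.54705047607422, 46.21751022338867), 175.35897827148438) [ 425. -359.  101.]
```

View pics/w26.png

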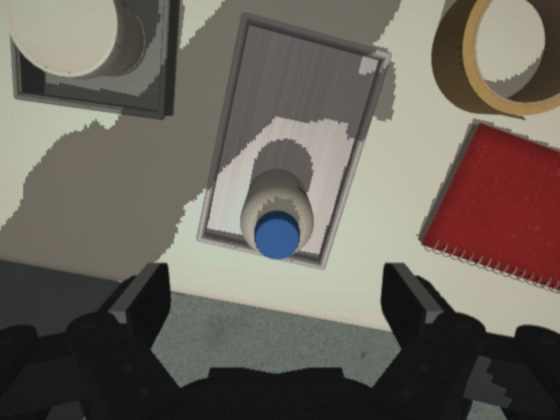

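Blue cap at (277,235), centred.

play_rows --series '[{"fingers":1,"offset":[-0.0013,0.0005,0.025],"angular":[0,0,0]},{"fingers":1,"offset":[0,0,0.022],"angular":[0,0,0]},{"fingers":1,"offset":[0,0,0.01],"angular":[0,0,0]},{"fingers":1,"offset":[0,0,0],"angular":[0,0,0]},{"fingers":0.8,"offset":[0,0,0],"angular":[0,0,0]}]'

```text
t: 34.03
tcp_pos: [424.9, -359.9, 107.7]
eef_rot: [0.995, 0.103, 0.0, 0.0]
wrist_force: [0.7, 0.0, -0.1]
opening: 0.878
```

play_rows --series '[{"fingers":0.6,"offset":[0,0,0.003],"angular":[0,0,0]},{"fingers":0.4,"offset":[0,0,0.0015],"angular":[0,0,0]},{"fingers":0,"offset":[0,0,0],"angular":[0,0,0]},{"fingers":0,"offset":[0,0,0],"angular":[0,0,0]},{"fingers":0,"offset":[0,0,0],"angular":[0,0,0]},{"fingers":0,"offset":[0,0,0],"angular":[0,0,0]}]'

```text
t: 34.53
tcp_pos: [424.7, -360.1, 103.2]
eef_rot: [0.995, 0.103, 0.0, 0.0]
wrist_force: [-0.5, 0.2, 5.3]
opening: 0.293
```

play_rows --series '[{"fingers":0,"offset":[0,0,-0.02],"angular":[0,0,0]},{"fingers":0,"offset":[0,0,-0.03],"angular":[0,0,0]},{"fingers":0,"offset":[0,0,-0.035],"angular":[0,0,0]},{"fingers":0,"offset":[0,0,-0.01],"angular":[0,0,0]},{"fingers":0,"offset":[0,0,0],"angular":[0,0,0]},{"fingers":0,"offset":[0,0,0],"angular":[0,0,0]}]'

```text
t: 35.03
tcp_pos: [423.8, -360.0, 197.0]
eef_rot: [0.995, 0.102, -0.0, 0.0]
wrist_force: [0.6, 0.1, -1.8]
opening: 0.296
```

```bash
python3 look.py w27; python3 go.py 568.2 122 200
```

```text
35.0333 [ 423.8 -360.   197. ] [ 9.947e-01  1.025e-01 -2.000e-04  2.000e-04] theta 0.2053 [ 0.6  0.1 -1.8] 0.296
from [ 423.3 -359.5  196. ] th 0.2055 tool disp [ 0.2401 -0.4418 -0.0037] len 0.503 vel 0.02
```

View pics/w27.png

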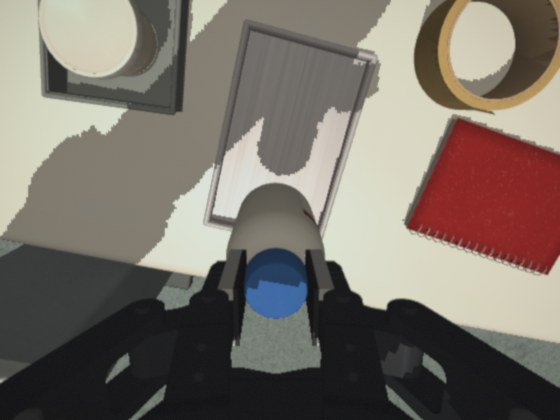

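play_rows --series '[{"fingers":0,"offset":[0.013,-0.038,0],"angular":[0,0,0]},{"fingers":0,"offset":[0.013,-0.038,0],"angular":[0,0,0]},{"fingers":0,"offset":[0.013,-0.038,0],"angular":[0,0,0]},{"fingers":0,"offset":[0.013,-0.038,0],"angular":[0,0,0]},{"fingers":0,"offset":[0.013,-0.038,0],"angular":[0,0,0]},{"fingers":0,"offset":[0.013,-0.038,0],"angular":[0,0,0]},{"fingers":0,"offset":[0.013,-0.038,0],"angular":[0,0,0]},{"fingers":0,"offset":[0.013,-0.038,0],"angular":[0,0,0]},{"fingers":0,"offset":[0.02,-0.0276,0],"angular":[0,0,0]},{"fingers":0,"offset":[0.0271,-0.0276,0],"angular":[0,0,0]},{"fingers":0,"offset":[0.0271,-0.0276,0],"angular":[0,0,0]},{"fingers":0,"offset":[0.0271,-0.0276,0],"angular":[0,0,0]}]'

```text
t: 36.08
tcp_pos: [540.0, 88.9, 195.1]
eef_rot: [0.995, 0.103, -0.002, 0.0]
wrist_force: [-0.2, -0.1, -0.8]
opening: 0.299
```

play_rows --series '[{"fingers":0,"offset":[0.0242,-0.02,0],"angular":[0,0,0]},{"fingers":0,"offset":[0.01,-0.0076,0],"angular":[0,0,0]},{"fingers":0,"offset":[0,0,0],"angular":[0,0,0]},{"fingers":0,"offset":[0,0,0],"angular":[0,0,0]},{"fingers":0,"offset":[0,0,0],"angular":[0,0,0]}]'

```text
t: 36.5
tcp_pos: [567.2, 119.9, 195.9]
eef_rot: [0.995, 0.102, -0.002, 0.001]
wrist_force: [0.5, -0.2, -1.2]
opening: 0.298
```

```bash
python3 look.py w28; python3 go.py 568.2 122.2 107
```

```text
36.5 [567.2 119.9 195.9] [ 9.948e-01  1.021e-01 -1.700e-03  7.000e-04] theta 0.2045 [ 0.5 -0.2 -1.2] 0.298
from [567.4 119.6 196.3] th 0.2039 tool disp [ 0.0015 -0.0024  0.0893] len 0.089 vel 0.013
```

View pics/w28.png

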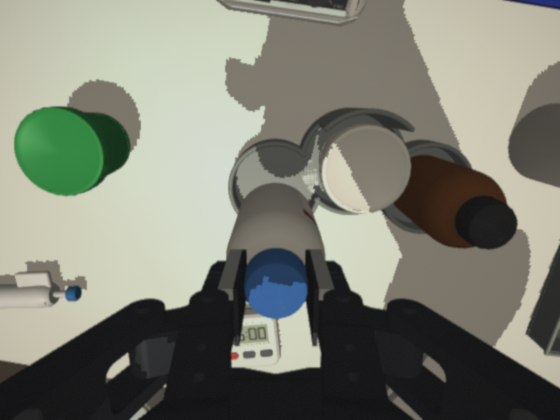

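play_rows --series '[{"fingers":0,"offset":[0.0005,-0.0013,0.02],"angular":[0,0,0]},{"fingers":0,"offset":[0,0,0.025],"angular":[0,0,0]},{"fingers":0,"offset":[0,0,0.02],"angular":[0,0,0]},{"fingers":0,"offset":[0,0,0.012],"angular":[0,0,0]},{"fingers":0,"offset":[0,0,0.006],"angular":[0,0,0]},{"fingers":0,"offset":[0,0,0],"angular":[0,0,0]},{"fingers":0,"offset":[0,0,0],"angular":[0,0,0]},{"fingers":0,"offset":[0,0,0],"angular":[0,0,0]}]'

```text
t: 37.22
tcp_pos: [569.5, 123.1, 115.6]
eef_rot: [0.995, 0.103, 0.001, -0.0]
wrist_force: [0.6, -0.5, -1.2]
opening: 0.298
```

play_rows --series '[{"fingers":0,"offset":[0,0.0005,0.005],"angular":[0,0,0]},{"fingers":0,"offset":[0,0,0.004],"angular":[0,0,0]},{"fingers":0,"offset":[0,0,0.001],"angular":[0,0,0]},{"fingers":0,"offset":[0,0,0],"angular":[0,0,0]},{"fingers":0,"offset":[0,0,0],"angular":[0,0,0]},{"fingers":0,"offset":[0,0,0],"angular":[0,0,0]}]'

```text
t: 37.72
tcp_pos: [569.4, 122.8, 105.1]
eef_rot: [0.995, 0.103, 0.001, 0.0]
wrist_force: [-0.4, 0.0, 5.0]
opening: 0.299
```

play_rows --series '[{"fingers":0.5,"offset":[0,0,0],"angular":[0,0,0]},{"fingers":1,"offset":[0,0,0],"angular":[0,0,0]},{"fingers":1,"offset":[0,0,0],"angular":[0,0,0]},{"fingers":1,"offset":[0,0,0],"angular":[0,0,0]},{"fingers":1,"offset":[0,0,-0.02],"angular":[0,0,0]},{"fingers":1,"offset":[0,0,-0.035],"angular":[0,0,0]},{"fingers":1,"offset":[0,0,-0.035],"angular":[0,0,0]},{"fingers":1,"offset":[0,0,-0.04],"angular":[0,0,0]},{"fingers":1,"offset":[-0.02,0.02,-0.02],"angular":[0,0,0]},{"fingers":1,"offset":[-0.02,0.03,0],"angular":[0,0,0]},{"fingers":1,"offset":[0,0,0],"angular":[0,0,0]},{"fingers":1,"offset":[0,0,0],"angular":[0,0,0]}]'

```text
t: 38.72
tcp_pos: [539.5, 62.9, 254.6]
eef_rot: [0.995, 0.101, 0.0, 0.001]
wrist_force: [-0.1, 0.2, 0.3]
opening: 0.999
```

```bash
python3 look.py w30; python3 look.py sc30 scene; python3 look.py s30 side; python3 - <<'E'
from h import *
import pickle
a=pickle.load(open('sc30.pkl','rb'));b=pickle.load(open('s30.pkl','rb'))
c1=cv2.resize(a['image'][150:310,150:350],(400,320)); c2=cv2.resize(b['image'][130:340,200:390],(380,420))
o=np.zeros((420,790,3),np.uint8);o[:320,:400]=c1;o[:,405:785]=c2;save('f30',o)
E
```

```text
38.7167 [539.5  62.9 254.6] [9.949e-01 1.005e-01 1.000e-04 8.000e-04] theta 0.2014 [-0.1  0.2  0.3] 0.999
38.7667 [539.7  64.6 254.4] [9.948e-01 1.017e-01 0.000e+00 2.000e-04] theta 0.2038 [ 0.1  0.6 -0.1] 0.999
38.8167 [539.8  65.6 254.2] [ 9.947e-01  1.026e-01 -1.000e-04 -2.000e-04] theta 0.2055 [ 0.   0.2 -0.2] 1.003
```

View pics/w30.png

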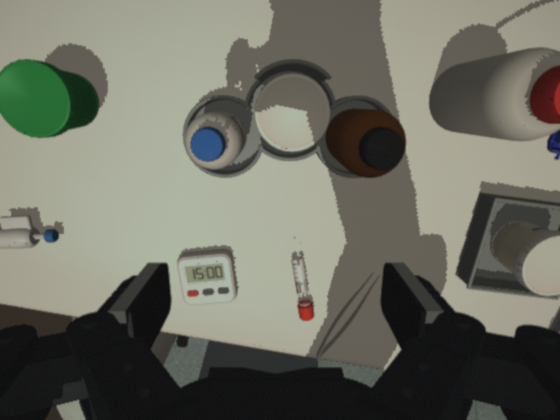

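View pics/f30.png

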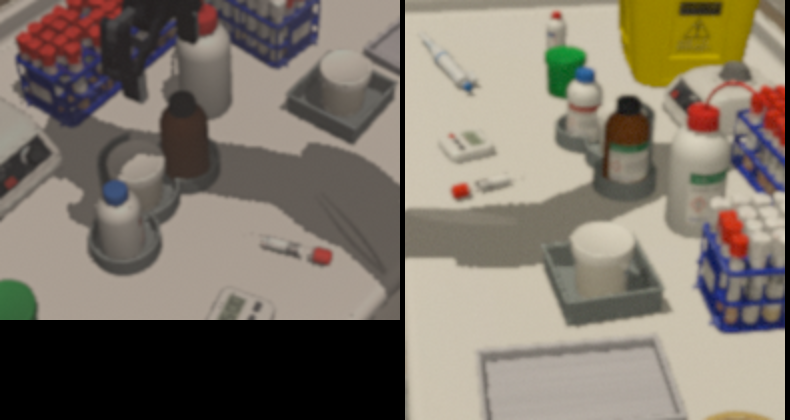

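All five placements look right from every camera: fresh cup in the back seat (291,112), blue-capped bottle (208,144) and brown bottle (382,148) in their own seats, old cup standing in the box, tray empty. Handing in.

```bash
python3 -c "
from cell import order
print(order.job_done())"
```

```text
the job is handed in; nothing more can be done
None
```

The job is done and handed in at about 39 s of the 118 s allowed; the hand-in reports no verdict.

**What I did:** I stood both bottles in the steel tray, then put the expired cup in the square box. The fresh cup went into the caddy's back seat. Last, I returned the brown bottle to the right front seat and the blue-capped one to the left.

**Last checks:** The final wrist, scene and side pictures show both cups and both bottles upright and released in their places. The tray is empty and the gripper is open and well clear. The green look-alike was left alone. The wrist force read no more than about 7.4 N whenever I checked it. None of the checks failed. One early box-centre estimate was about 10 mm off the other two; I used those two, which agreed, and the cup stands well inside the box.

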